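Close up two batteries and clip the screwdrivers away

ROBOT

A 6-joint arm with a two-finger parallel gripper is mounted at the origin on the work surface. World frame = base frame: x ahead of the robot, y to its left, z up, the work surface at z = 0. Lengths are in m, angles in rad, forces in N, time in s.
With the tool pointing down it reaches from about 0.375 to 0.925 m from the base axis. Payload 5.7 kg.
Tool frame: the origin (TCP) lies between the finger pads; the fingertips stand 17 mm ahead of it and the grasp point (between the pads) lies 2 mm behind it; z points along the fingers, y is the line along which they close (so a half turn about z gives the same grasp; the last joint's range is limited). The gripper opens to 85 mm and grips with 20 to 120 N. Pads are 22 mm wide; open, the fingers measure 114 mm over their backs; the gripper's body (76 mm by 85 mm) begins 54 mm behind the grasp point. The pads swing forward as they close: fully open they stand 13 mm farther back than shut.
Start: joints at [1.198, 0.359, 1.51, -0, 1.272, -0.115], TCP at [0.153, 0.58, 0.248] pointing down, gripper open.
Joint ranges: [-2.97, 2.97], [-1.01, 2.36], [0.21, 2.38], [-0.96, 4.11], [0.2, 2.71], [-2.98, 2.98]. Speed limits (rad/s): [2.39, 2.39, 3.14, 3.14, 3.14, 3.14].

INTERFACE

Orientations are given as a unit quaternion [x, y, z, w].
In Python, from bench import env gives the robot as it stands. The module is installed in compiled form; this text tells all that it offers.
- The arm moves only by the shell command python3 -m inch 'ROWS' [FORCE]. ROWS is JSON, a list of rows, each an object of numbers: "wx", "wy", "wz": the turn, a rotation vector about the tool's x, y, z in rad; "x", "y", "z": the shift along the tool's x, y, z in mm; "jaw": the gripper's target within -1 to 1 (fully open at 1, half-way at 0, shut at -1). A call has exactly 10 rows; each row shifts and turns the commanded pose from where the row before left it, along the tool's axes as they then stand; what a row does not reach is not made up. A row lasts 1/10 s, in which the tool goes at most 50 mm and 8.59 degrees, less where a joint would pass 70% of its speed; a pose out of reach is approached as far as the arm can. A call with a gripper value outside its range is refused whole. The fingers move at their own pace and stop on an object; FORCE is the grip in N (left out, the last holds). Time passes only in rows, so rows that do not move let the fingers close, or fill a call up. It gives the time, the measured TCP pose, the force, the opening and the grip force at its end, in the units of the state.
- env.observe(): the state, without advancing time (a new reading comes with each control period).
- env.read_camera(name): name is "scene" or "top" or "wrist"; returns a dict with "frame" (480x640x3 uint8, red, green, blue), "z_map" (480x640 float32, m along the optical axis (not along the pixel's ray), 0 where there is no reading), "camera_matrix" (3x3 intrinsics, pixels), "eye" and "rotation" of the camera in the world. Camera axes: x right, y down, z forward; pixel columns grow to the right and rows downward; lengths in m; the calibration is good to about 2 mm. A picture is of the moment at which its call begins.
- env.finish_job(): hands the job in; it is judged then, once.
The state is a dict: "time_s": time; "joint_pos": joint angles; "dq": joint speeds; "tau": joint torques, N m; "position": TCP position; "tool_rot": TCP orientation; "wrist_force": force on the tool from outside, world axes, zero at the start; "ft_torque": the same for the moment, N m; "width": finger opening in m; "finger_force": force on a finger pad.
Only numpy, scipy, OpenCV 4.12 (cv2) and the standard library are available. Lean on these libraries where they do the work, as an engineer would, in place of code of your own. Each camera call takes 0.05 s, during which the arm holds its last target. There are 200 camera calls.

TASK

The two batteries on the bench have been serviced: seat one of the white plug strips in the recess on top of each, fully home, flat and square (a strip fits only one way round). Put the tools away too, in any order: push each screwdriver lying on the bench straight down into the spring clip of its own colour until it is fully home on its rests, blade pointing the way of the clip's white tab. Leave the bottle, the jar and the cup where they stand.

Things in the scene. Friction and masses are not known exactly. Their poses are not given: they have to be found in the camera images.
- strip_a_mid (a point): White plug strip, loose, 40 g; fits either battery. Flat plate 92 mm long (x), 8 thick: 30 wide for x -46 to +22, then a nose 16 wide to x +46. On it a grip rib 60 long (x -30 to +30), 12 wide, rising 16 above the plate: 24 mm high in all. Point: middle of length and width, 12 mm above the underside. x along the strip to the nose, z up.
- battery_a_seat (a point): Fixed black battery, blue label, 113 (x) by 70 by 85 mm high. Recess in its top, 8 mm deep: the strip's outline with 1.5 mm play all round, narrow part at +x, grey floor. Brass terminals 7 mm high at x +-47, y -27. Point: where a strip's point lies (axes alike) when home, plate flush with the top; 12 mm above the recess floor, 89 above the table.
- strip_b_mid (a point): White plug strip, loose, 40 g; fits either battery. Flat plate 92 mm long (x), 8 thick: 30 wide for x -46 to +22, then a nose 16 wide to x +46. On it a grip rib 60 long (x -30 to +30), 12 wide, rising 16 above the plate: 24 mm high in all. Point: middle of length and width, 12 mm above the underside. x along the strip to the nose, z up.
- battery_b_seat (a point): Fixed black battery, red label, 113 (x) by 70 by 85 mm high. Recess in its top, 8 mm deep: the strip's outline with 1.5 mm play all round, narrow part at +x, grey floor. Brass terminals 7 mm high at x +-47, y -27. Point: where a strip's point lies (axes alike) when home, plate flush with the top; 12 mm above the recess floor, 89 above the table.
- driver_red_mid (a point): Screwdriver, red handle, loose, 90 g; may be absent. Round barrel 24 mm across, 86 long, centred on this point; a 30 mm square collar 12 long at each end (front one black), on which it lies with its axis 15 mm above the table; then a thin steel blade. Point: on the axis, middle of the barrel. x along the axis to the blade; it may have rolled about x.
- driver_red_front (a point): A point on the red screwdriver's axis, 20 mm from its middle point towards the blade (the blade ends 105 mm from the middle).
- clip_red_seat (a point): Red spring clip, fixed: base 80 (x) by 70 by 14 mm high, white tab at its +x end, two pairs of steel jaws 8 mm long at x = -28 and +28, rests below. Point: where the screwdriver's middle point lies when fully home on the rests, 50 mm above the table. x to the white tab, the way the blade must point; z up. Between the jaw pairs 48 mm are free for fingers, down to 21 mm above the table.
- clip_red_mouth (a point): Mouth of the red clip: middle of the tops of its jaws, 76 mm above the table, straight above the home point. The flared mouth is 34 mm wide; the gap narrows to 15 mm, 58 mm above the table. A barrel pushed straight down spreads each jaw about 5 mm against its spring; this takes roughly 10 to 20 N. Then it snaps down onto the rests.
- driver_blue_mid (a point): Screwdriver, blue handle, loose, 90 g; may be absent. Round barrel 24 mm across, 86 long, centred on this point; a 30 mm square collar 12 long at each end (front one black), on which it lies with its axis 15 mm above the table; then a thin steel blade. Point: on the axis, middle of the barrel. x along the axis to the blade; it may have rolled about x.
- driver_blue_front (a point): A point on the blue screwdriver's axis, 20 mm from its middle point towards the blade (the blade ends 105 mm from the middle).
- clip_blue_seat (a point): Blue spring clip, fixed: base 80 (x) by 70 by 14 mm high, white tab at its +x end, two pairs of steel jaws 8 mm long at x = -28 and +28, rests below. Point: where the screwdriver's middle point lies when fully home on the rests, 50 mm above the table. x to the white tab, the way the blade must point; z up. Between the jaw pairs 48 mm are free for fingers, down to 21 mm above the table.
- clip_blue_mouth (a point): Mouth of the blue clip: middle of the tops of its jaws, 76 mm above the table, straight above the home point. The flared mouth is 34 mm wide; the gap narrows to 15 mm, 58 mm above the table. A barrel pushed straight down spreads each jaw about 5 mm against its spring; this takes roughly 10 to 20 N. Then it snaps down onto the rests.
- driver_yellow_mid (a point): Screwdriver, yellow handle, loose, 90 g; may be absent. Round barrel 24 mm across, 86 long, centred on this point; a 30 mm square collar 12 long at each end (front one black), on which it lies with its axis 15 mm above the table; then a thin steel blade. Point: on the axis, middle of the barrel. x along the axis to the blade; it may have rolled about x.
- driver_yellow_front (a point): A point on the yellow screwdriver's axis, 20 mm from its middle point towards the blade (the blade ends 105 mm from the middle).
- clip_yellow_seat (a point): Yellow spring clip, fixed: base 80 (x) by 70 by 14 mm high, white tab at its +x end, two pairs of steel jaws 8 mm long at x = -28 and +28, rests below. Point: where the screwdriver's middle point lies when fully home on the rests, 50 mm above the table. x to the white tab, the way the blade must point; z up. Between the jaw pairs 48 mm are free for fingers, down to 21 mm above the table.
- clip_yellow_mouth (a point): Mouth of the yellow clip: middle of the tops of its jaws, 76 mm above the table, straight above the home point. The flared mouth is 34 mm wide; the gap narrows to 15 mm, 58 mm above the table. A barrel pushed straight down spreads each jaw about 5 mm against its spring; this takes roughly 10 to 20 N. Then it snaps down onto the rests.
- water_bottle: Bystander: clear bottle with blue cap, 66 mm across, 190 mm high; origin at the centre of its underside.
- bit_jar: Bystander: amber jar of bits, 52 mm across, 70 mm high; origin at the centre of its underside.
- mug_tub: Bystander: blue ceramic cup, 84 mm across, 90 mm high; origin at the centre of its underside.
Things that resemble listed ones, but are neither listed nor needed, are in the scene too. What is meant by the part that bears driver_red_mid is not pink, and is the larger of those in its own colour.

How it is judged:
By the outcome, as a careful person would: the job done as asked, in the order asked, and still so for the second after the job is handed in, with the robot touching nothing.
Of driver_red, driver_blue, driver_yellow only 2 to 3 are there at a start; the rules pass over those that are not, and their reading is None.
At some moment in a run one of strip_a, strip_b, driver_red, driver_blue, driver_yellow may be knocked a few centimetres aside while the robot is not near it.
It also fails if it takes over 210 s, if anything falls off the work surface, if the arm or the gripper's body presses on something with over 40 N, if the wrist force passes 120 N, or if a joint passes its speed limit or range.

## Working session

There is one attempt and no reset: what is moved stays moved. The work goes in short steps, Python scripts to look and compute and a shell command to move; the robot and the scene stay as the last step left them, time stands still between calls to the robot, and variables do not carry over. Pictures are saved under pics/ and viewed, at most 14 in all, crops included, and the job is handed in when it is done.

```bash
mkdir -p pics
python3 - <<'E'
from bench import env
import cv2,numpy as np
for n in("scene","top"):
    c=env.read_camera(n); cv2.imwrite(f"pics/{n}0.png",c["frame"][:,:,::-1]); np.savez(f"{n}0.npz",**c)
    print(n,c["eye"],c["rotation"],c["camera_matrix"])
print(env.observe())
E
```

```text
scene [1.54512467 0.38237233 0.85264533] [ 0.50647038  0.72359976 -0.37780169 -0.27777153] [[500.52841375   0.         330.7904559 ]
 [  0.         500.52841375 243.63421145]
 [  0.           0.           1.        ]]
top [ 0.34226416 -0.01678085  1.09087877] [ 0.71378763 -0.69903213  0.02559684 -0.03472895] [[450.38531485   0.         319.40279761]
 [  0.         450.38531485 239.08367294]
 [  0.           0.           1.        ]]
{'time_s': 0.1, 'joint_pos': array([ 1.19791422e+00,  3.59482461e-01,  1.51131369e+00,  1.54305805e-05,
        1.27249682e+00, -1.15096912e-01]), 'dq': array([-0.00106814, -0.00226735, -0.0031602 , -0.00081799, -0.00028493,
       -0.00135027]), 'tau': array([-8.21640151e-04, -5.28646195e+01, -2.79350942e+01, -1.03561047e-04,
        5.04127514e-03, -2.55827615e-05]), 'position': array([0.15275306, 0.57963417, 0.24751215]), 'tool_rot': array([ 1.28538214e-01,  9.91704192e-01, -8.23196289e-04, -2.12531789e-04]), 'wrist_force': array([-0.06395931,  0.22524363,  0.5495012 ]), 'ft_torque': array([ 0.00208662, -0.02390925, -0.01073209]), 'finger_force': 0.0, 'width': 0.08511349040996492}
```

View pics/scene0.png

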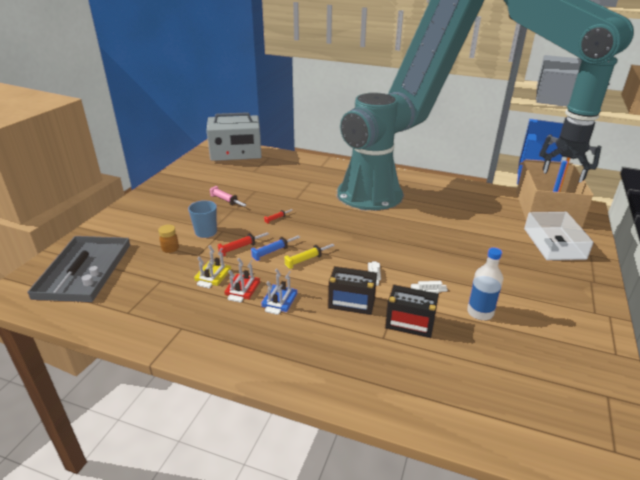

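View pics/top0.png

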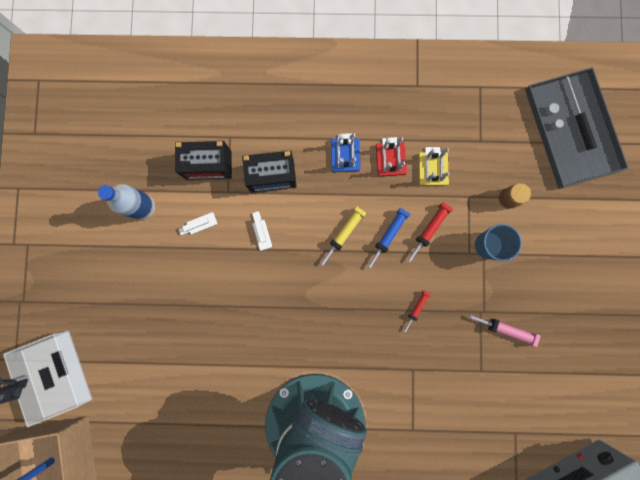

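The scene shows three full-size drivers: yellow (345,235), blue (390,238) and red (432,230) in the top view, with blades pointing towards the robot. There are small red and pink decoys. The clips' white tabs are on the far side. The strips are at (198,224) and (261,230), and the batteries at (203,160) red and (270,172) blue.

```bash
cat > h.py <<'E'
from bench import env
import cv2,numpy as np
from scipy.spatial.transform import Rotation as R
def ray(c,uv,z):
    uv=np.atleast_2d(uv).astype(float); K=c["camera_matrix"]
    d=np.c_[(uv-K[:2,2])/K[0,0],np.ones(len(uv))]@R.from_quat(c["rotation"]).as_matrix().T
    e=np.asarray(c["eye"]); return e+d*((z-e[2])/d[:,2])[:,None]
def mask(c,col):
    h=cv2.cvtColor(c["frame"],cv2.COLOR_RGB2HSV)
    H,S,V=[h[...,i].astype(int) for i in range(3)]
    m={"red":((H<6)|(H>174))&(S>180)&(V>90),"blue":(H>105)&(H<125)&(S>150)&(V>110),"yellow":(H>22)&(H<32)&(S>180)&(V>130),
       "white":(S<30)&(V>190)}[col]
    return m.astype(np.uint8)
def blobs(m,amin):
    n,l,s,ce=cv2.connectedComponentsWithStats(m)
    return [(l==i,s[i],ce[i]) for i in range(1,n) if s[i][4]>=amin]
def snap(n,name):
    c=env.read_camera(n); cv2.imwrite(f"pics/{name}.png",c["frame"][:,:,::-1]); np.savez(f"{name}.npz",**c); return c
def load(name): return dict(np.load(f"{name}.npz"))
E
python3 - <<'E'
from h import *
c=load("top0")
for col,z in(("red",.015),("blue",.015),("yellow",.015),("white",.012)):
    for m,s,ce in blobs(mask(c,col),40):
        p=ray(c,np.argwhere(m)[:,::-1],z)[:,:2]; q=p.mean(0); w,v=np.linalg.eigh(np.cov((p-q).T)); a=v[:,1]
        print(col,s[4],ce.round(),q.round(3),"axis deg",np.degrees(np.arctan2(a[1],a[0])).round(1),"sd mm",(1e3*w**.5).round(1), "len",(1e3*np.ptp((p-q)@a)).round())
w=snap("wrist","w0"); o=env.observe(); Rt=R.from_quat(o["tool_rot"])
print(Rt.inv().apply(w["eye"]-o["position"]),(Rt.inv()*R.from_quat(w["rotation"])).as_matrix().round(3),w["camera_matrix"][0])
E
```

```text
red 64 [433. 222.] [ 0.482 -0.275] axis deg 146.4 sd mm [ 2.3 22.2] len 80.0
blue 349 [345. 157.] [ 0.635 -0.059] axis deg 91.8 sd mm [24.9 25.5] len 68.0
blue 156 [346. 152.] [ 0.648 -0.061] axis deg -169.5 sd mm [ 6.9 11.6] len 45.0
blue 172 [106. 192.] [0.538 0.519] axis deg 71.7 sd mm [ 8.2 10.1] len 39.0
blue 337 [394. 227.] [ 0.466 -0.18 ] axis deg 148.7 sd mm [ 5.9 28.7] len 97.0
blue 137 [ 34. 472.] [-0.12   0.647] axis deg 123.0 sd mm [ 3.4 17.7] len 68.0
white 15238 [228.  18.] [0.989 0.242] axis deg 90.3 sd mm [ 27.6 311.9] len 1102.0
white 5231 [503.  19.] [ 0.994 -0.448] axis deg 91.2 sd mm [30.3 95. ] len 339.0
white 46 [393. 140.] [ 0.681 -0.176] axis deg 75.1 sd mm [4.2 6.5] len 23.0
white 75 [433. 149.] [ 0.659 -0.274] axis deg 86.6 sd mm [ 4.6 11.1] len 35.0
white 400 [200. 223.] [0.466 0.289] axis deg 113.4 sd mm [ 8.7 23.7] len 92.0
white 379 [262. 232.] [0.449 0.138] axis deg -162.4 sd mm [ 7.5 25.7] len 92.0
white 2780 [ 57. 376.] [0.097 0.609] axis deg -159.8 sd mm [37.2 50.9] len 173.0
white 45 [347. 394.] [ 0.073 -0.075] axis deg 149.9 sd mm [5.6 5.8] len 19.0
[ 0.07712242 -0.00102268 -0.12671214] [[ 0.    -0.955 -0.297]
 [ 1.    -0.     0.001]
 [-0.001 -0.297  0.955]] [423.35228643   0.         327.64495132]
```

View pics/w0.png

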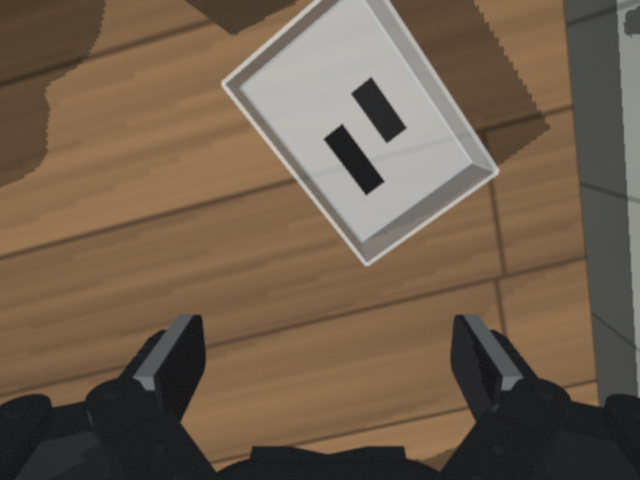

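```bash
python3 -m inch '[{"x":-42,"y":-26},{"x":-42,"y":-26},{"x":-42,"y":-26},{"x":-42,"y":-26},{"x":-42,"y":-26},{"x":-42,"y":-26},{"x":-42,"y":-26},{"x":-42,"y":-26},{"x":-42,"y":-26},{"x":-42,"y":-26}]'
python3 -m inch '[{"z":-8,"wz":0.14},{"z":-8,"wz":0.14},{"z":-8,"wz":0.14},{"z":-8,"wz":0.14},{"z":-8,"wz":0.14},{"z":-8,"wz":0.14},{"z":-8,"wz":0.14},{"z":-8,"wz":0.14},{"z":-8,"wz":0.14},{"z":0}]'
python3 - <<'E'
from h import *
c=snap("wrist","w1"); o=env.observe(); print(o["time_s"],o["position"],R.from_quat(o["tool_rot"]).as_matrix().round(3),o["joint_pos"].round(3))
E
```

```text
0.2 [0.15280997 0.57978276 0.24774151] [[-0.967  0.255 -0.   ]
 [ 0.255  0.967 -0.001]
 [ 0.    -0.001 -1.   ]] [ 1.198  0.359  1.511  0.     1.273 -0.115]invalid input
invalid input
```

View pics/w1.png

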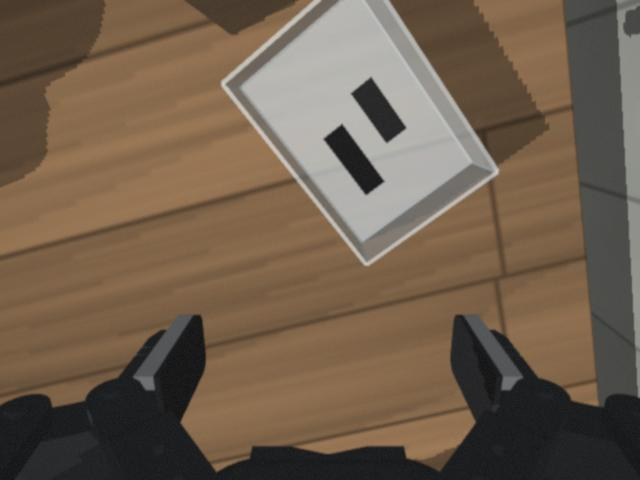

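```bash
python3 -m inch '[{"x":-42,"y":-26,"z":0,"wx":0,"wy":0,"wz":0,"jaw":1},{"x":-42,"y":-26,"z":0,"wx":0,"wy":0,"wz":0,"jaw":1},{"x":-42,"y":-26,"z":0,"wx":0,"wy":0,"wz":0,"jaw":1},{"x":-42,"y":-26,"z":0,"wx":0,"wy":0,"wz":0,"jaw":1},{"x":-42,"y":-26,"z":0,"wx":0,"wy":0,"wz":0,"jaw":1},{"x":-42,"y":-26,"z":0,"wx":0,"wy":0,"wz":0,"jaw":1},{"x":-42,"y":-26,"z":0,"wx":0,"wy":0,"wz":0,"jaw":1},{"x":-42,"y":-26,"z":0,"wx":0,"wy":0,"wz":0,"jaw":1},{"x":-42,"y":-26,"z":0,"wx":0,"wy":0,"wz":0,"jaw":1},{"x":-42,"y":-26,"z":0,"wx":0,"wy":0,"wz":0,"jaw":1}]'
```

```text
time_s: 1.2
position: [0.4938, 0.2199, 0.2483]
tool_rot: [0.129, 0.992, 0.0, 0.0]
wrist_force: [0.7, -0.1, -0.4]
width: 0.0853
finger_force: 0.0
```

```bash
python3 -m inch '[{"z":-8,"wz":0.14,"jaw":1},{"z":-8,"wz":0.14,"jaw":1},{"z":-8,"wz":0.14,"jaw":1},{"z":-8,"wz":0.14,"jaw":1},{"z":-8,"wz":0.14,"jaw":1},{"z":-8,"wz":0.14,"jaw":1},{"z":-8,"wz":0.14,"jaw":1},{"z":-8,"wz":0.14,"jaw":1},{"z":-8,"wz":0.14,"jaw":1},{"z":-8,"wz":0,"jaw":1}]' || python3 -m inch '[{"x":0,"y":0,"z":-8,"wx":0,"wy":0,"wz":0.14,"jaw":1},{"x":0,"y":0,"z":-8,"wx":0,"wy":0,"wz":0.14,"jaw":1},{"x":0,"y":0,"z":-8,"wx":0,"wy":0,"wz":0.14,"jaw":1},{"x":0,"y":0,"z":-8,"wx":0,"wy":0,"wz":0.14,"jaw":1},{"x":0,"y":0,"z":-8,"wx":0,"wy":0,"wz":0.14,"jaw":1},{"x":0,"y":0,"z":-8,"wx":0,"wy":0,"wz":0.14,"jaw":1},{"x":0,"y":0,"z":-8,"wx":0,"wy":0,"wz":0.14,"jaw":1},{"x":0,"y":0,"z":-8,"wx":0,"wy":0,"wz":0.14,"jaw":1},{"x":0,"y":0,"z":-8,"wx":0,"wy":0,"wz":0.14,"jaw":1},{"x":0,"y":0,"z":-8,"wx":0,"wy":0,"wz":0,"jaw":1}]'
python3 - <<'E'
from h import *
c=snap("wrist","w1"); o=env.observe(); print(o["time_s"],o["position"],R.from_quat(o["tool_rot"]).as_matrix().round(3),o["joint_pos"].round(3))
E
```

```text
time_s: 2.2
position: [0.4926, 0.2216, 0.3285]
tool_rot: [0.689, 0.725, -0.0, -0.0]
wrist_force: [-0.6, -0.7, 0.7]
width: 0.0858
finger_force: 0.0
2.25 [0.49332404 0.22181022 0.32992444] [[-0.056  0.998  0.002]
 [ 0.998  0.056  0.   ]
 [ 0.     0.002 -1.   ]] [ 0.295  0.207  1.522 -0.     1.411  0.239]invalid input
```

View pics/w1.png

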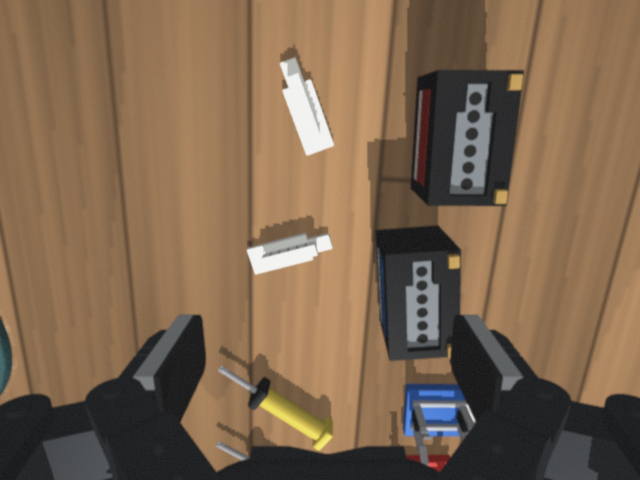

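The wrist view shows strip 1 at about (307,105), nose up-left, and strip 2 at about (288,255), nose right. The recesses are at (470,138) for red and (423,303) for blue, both with the narrow end up (+y). The clips are partly hidden at the bottom.

```bash
cat >> h.py <<'E'
def cloud(c):
    K=c["camera_matrix"]; v,u=np.mgrid[:480,:640]; z=c["z_map"].astype(float)
    P=np.stack([(u-K[0,2])/K[0,0]*z,(v-K[1,2])/K[1,1]*z,z],-1)
    return P@R.from_quat(c["rotation"]).as_matrix().T+c["eye"]
def fit(p):
    p=p[:,:2].astype(np.float32); (cx,cy),(a,b),t=cv2.minAreaRect(p)
    q=p.mean(0); w,v=np.linalg.eigh(np.cov((p-q).T)); ax=v[:,1]
    return f"mean {q.round(4)} rect {cx:.4f} {cy:.4f} {a*1e3:.1f}x{b*1e3:.1f} deg {np.degrees(np.arctan2(ax[1],ax[0])):.1f}"
E
python3 - <<'E'
from h import *
c=load("w1"); P=cloud(c); Z=P[...,2]
print("table z",np.percentile(Z[50:450,120:240],[5,50,95]))
W=mask(c,"white"); 
h=cv2.cvtColor(c["frame"],cv2.COLOR_RGB2HSV)
for (u0,v0,u1,v1) in((270,40,340,160),(240,225,340,280)):
    s=np.zeros((480,640),bool); s[v0:v1,u0:u1]=1
    w=s&(h[...,1]<60)&(h[...,2]>100)
    print("strip z pct",np.percentile(Z[w],[5,30,50,70,95]).round(4))
    for lo,hi,zz in((.018,.03,.024),(.004,.03,None)):
        m=(w if zz is None else s)&(Z>lo)&(Z<hi); uv=np.argwhere(m)[:,::-1]
        print(m.sum(),fit(ray(c,uv,zz) if zz else P[m]))
for (u0,v0,u1,v1) in((445,75,505,200),(400,255,445,350)):
    s=np.zeros((480,640),bool); s[v0:v1,u0:u1]=1
    g=s&(h[...,1]<60)&(h[...,2]>110); print("floor z",np.percentile(Z[g],[5,50,95]).round(4),g.sum(),fit(ray(c,np.argwhere(g)[:,::-1],.077)))
br=((h[...,0]>12)&(h[...,0]<26)&(h[...,1]>110)&(h[...,2]>150)&(Z>.08)&(Z<.11)).astype(np.uint8)
for m,s,ce in blobs(br,20): print("brass",s[4],ce.round(),np.median(Z[m]).round(4),fit(ray(c,np.argwhere(m)[:,::-1],.092)))
E
```

```text
table z [3.40550628e-05 1.57880309e-03 3.80196119e-01]
strip z pct [0.0019 0.0091 0.0098 0.0234 0.0263]
820 mean [0.4628 0.2968] rect 0.4631 0.2963 12.6x60.1 deg 112.9
2495 mean [0.4647 0.2931] rect 0.4629 0.2962 30.1x92.1 deg 112.7
strip z pct [0.0019 0.009  0.0099 0.022  0.026 ]
689 mean [0.453  0.1417] rect 0.4528 0.1419 60.7x14.6 deg -161.7
1959 mean [0.4495 0.1425] rect 0.4526 0.1411 92.5x30.8 deg -162.1
floor z [0.0774 0.0787 0.08  ] 2309 mean [0.6138 0.2754] rect 0.6135 0.2790 30.2x86.4 deg 93.0
floor z [0.0773 0.0785 0.0799] 1710 mean [0.5892 0.1157] rect 0.5888 0.1191 31.5x86.7 deg 97.0
brass 174 [516.  82.] 0.0933 mean [0.6374 0.3243] rect 0.6374 0.3243 9.3x10.6 deg 91.8
brass 136 [501. 197.] 0.0932 mean [0.6419 0.2303] rect 0.6419 0.2303 9.3x10.6 deg 95.0
brass 125 [454. 262.] 0.0931 mean [0.6093 0.1681] rect 0.6093 0.1681 9.1x11.5 deg 91.7
```

```bash
python3 -m inch '[{"x":38,"y":-13,"z":0,"wx":0,"wy":0,"wz":0,"jaw":0},{"x":38,"y":-13,"z":0,"wx":0,"wy":0,"wz":0,"jaw":0},{"x":0,"y":0,"z":30,"wx":0,"wy":0,"wz":-0.114,"jaw":0},{"x":0,"y":0,"z":40,"wx":0,"wy":0,"wz":-0.114,"jaw":0},{"x":0,"y":0,"z":40,"wx":0,"wy":0,"wz":-0.114,"jaw":0},{"x":0,"y":0,"z":40,"wx":0,"wy":0,"wz":0,"jaw":0},{"x":0,"y":0,"z":40,"wx":0,"wy":0,"wz":0,"jaw":0},{"x":0,"y":0,"z":30,"wx":0,"wy":0,"wz":0,"jaw":0},{"x":0,"y":0,"z":20,"wx":0,"wy":0,"wz":0,"jaw":0},{"x":0,"y":0,"z":0,"wx":0,"wy":0,"wz":0,"jaw":0}]'
python3 - <<'E'
from h import *
o=env.observe(); M=R.from_quat(o["tool_rot"]).as_matrix(); print(o["position"],np.degrees(np.arctan2(M[1,0],M[0,0])), M.T@(np.array([.463,.2963,.028])-o["position"])*1e3)
E
```

```text
time_s: 3.25
position: [0.4606, 0.2951, 0.0854]
tool_rot: [0.553, 0.833, -0.003, -0.002]
wrist_force: [-1.3, -0.1, 0.2]
width: 0.0428
finger_force: 0.0
[0.46056167 0.2950663  0.08542609] 112.81506345220411 [ 0.2105967   3.08682271 57.40775283]
```

```bash
python3 -m inch '[{"x":0,"y":1,"z":15,"wx":0,"wy":0,"wz":0,"jaw":0},{"x":0,"y":1,"z":15,"wx":0,"wy":0,"wz":0,"jaw":0},{"x":0,"y":0,"z":10,"wx":0,"wy":0,"wz":0,"jaw":0},{"x":0,"y":0,"z":8,"wx":0,"wy":0,"wz":0,"jaw":0},{"x":0,"y":0,"z":5,"wx":0,"wy":0,"wz":0,"jaw":0},{"x":0,"y":0,"z":3,"wx":0,"wy":0,"wz":0,"jaw":0},{"x":0,"y":0,"z":0,"wx":0,"wy":0,"wz":0,"jaw":0},{"x":0,"y":0,"z":0,"wx":0,"wy":0,"wz":0,"jaw":-1},{"x":0,"y":0,"z":0,"wx":0,"wy":0,"wz":0,"jaw":-1},{"x":0,"y":0,"z":0,"wx":0,"wy":0,"wz":0,"jaw":-1}]' 40
python3 -m inch '[{"x":0,"y":0,"z":0,"wx":0,"wy":0,"wz":0,"jaw":-1},{"x":0,"y":0,"z":0,"wx":0,"wy":0,"wz":0,"jaw":-1},{"x":0,"y":0,"z":0,"wx":0,"wy":0,"wz":0,"jaw":-1},{"x":0,"y":0,"z":-5,"wx":0,"wy":0,"wz":0,"jaw":-1},{"x":0,"y":0,"z":-20,"wx":0,"wy":0,"wz":0,"jaw":-1},{"x":0,"y":0,"z":-30,"wx":0,"wy":0,"wz":0,"jaw":-1},{"x":0,"y":0,"z":-35,"wx":0,"wy":0,"wz":0,"jaw":-1},{"x":0,"y":0,"z":-35,"wx":0,"wy":0,"wz":0,"jaw":-1},{"x":0,"y":0,"z":-15,"wx":0,"wy":0,"wz":0,"jaw":-1},{"x":0,"y":0,"z":0,"wx":0,"wy":0,"wz":0,"jaw":-1}]'
python3 - <<'E'
from h import *
c=snap("wrist","w2"); o=env.observe(); M=R.from_quat(o["tool_rot"]).as_matrix(); print(o["position"],np.degrees(np.arctan2(M[1,0],M[0,0])), M.T@(np.array([.6127,.2760,.17])-o["position"])*1e3)
E
```

```text
time_s: 4.25
position: [0.465, 0.2971, 0.0328]
tool_rot: [0.555, 0.832, 0.0, 0.0]
wrist_force: [-0.8, 0.9, 3.1]
width: 0.0106
finger_force: 40.6
time_s: 5.25
position: [0.4662, 0.2977, 0.1749]
tool_rot: [0.555, 0.832, 0.002, 0.001]
wrist_force: [0.4, -0.2, -0.5]
width: 0.0109
finger_force: 40.2
[0.46510759 0.29715144 0.1731615 ] 112.63252064886393 [-76.31907624 128.08010252   3.43263543]
```

View pics/w2.png

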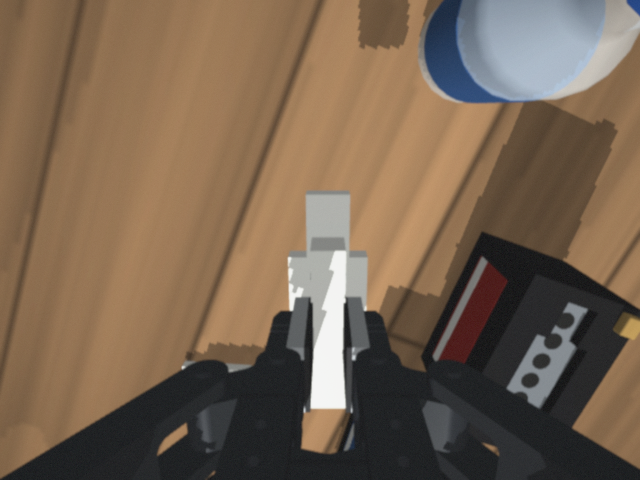

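The strip is held squarely: nose tip at about (328,192), rib front at row 250. The red battery's recess is at (548,350).

```bash
cat >> h.py <<'E'
def intool(c,o): return (cloud(c)-o["position"])@R.from_quat(o["tool_rot"]).as_matrix()*1e3
def nose(c,o):
    T=intool(c,o); s=(np.abs(T[...,1])<13)&(T[...,0]>24)&(T[...,0]<70)&(T[...,2]>0)&(T[...,2]<40)
    t=T[s]; zp=np.median(t[t[:,0]>36,2]); n=t[(t[:,0]>31)]
    print("plate top z",zp.round(1),"nose tip x",np.percentile(n[:,0],99).round(1),"-> mid x",(np.percentile(n[:,0],99)-46).round(1),
      "y",n[:,1].min().round(1),n[:,1].max().round(1),"slope", [(np.mean(n[(n[:,0]>a)&(n[:,0]<a+6),1])).round(2) for a in(32,39)], "z by x",[np.median(t[(t[:,0]>a)&(t[:,0]<a+5),2]).round(1) for a in(32,38)])
E
python3 - <<'E'
from h import *
o=env.observe(); nose(load("w2"),o)
E
```

```text
plate top z 21.9 nose tip x 46.2 -> mid x 0.2 y -8.3 7.6 slope [np.float64(-0.4), np.float64(-0.34)] z by x [np.float64(21.8), np.float64(21.8)]
```

```bash
python3 -m inch '[{"x":0,"y":0,"z":0,"wx":0,"wy":0,"wz":0.116,"jaw":-1},{"x":0,"y":0,"z":0,"wx":0,"wy":0,"wz":0.116,"jaw":-1},{"x":0,"y":0,"z":0,"wx":0,"wy":0,"wz":0.116,"jaw":-1},{"x":-29,"y":36,"z":0,"wx":0,"wy":0,"wz":0,"jaw":-1},{"x":-29,"y":36,"z":0,"wx":0,"wy":0,"wz":0,"jaw":-1},{"x":-29,"y":36,"z":0,"wx":0,"wy":0,"wz":0,"jaw":-1},{"x":-29,"y":36,"z":0,"wx":0,"wy":0,"wz":0,"jaw":-1},{"x":0,"y":0,"z":0,"wx":0,"wy":0,"wz":0,"jaw":-1},{"x":0,"y":0,"z":0,"wx":0,"wy":0,"wz":0,"jaw":-1},{"x":0,"y":0,"z":0,"wx":0,"wy":0,"wz":0,"jaw":-1}]' 60
cat >> h.py <<'E'
def brass(c,o):
    "battery seat from its terminals, seen in tool frame; assumes tool x ~ battery x"
    h=cv2.cvtColor(c["frame"],cv2.COLOR_RGB2HSV); T=intool(c,o); Z=cloud(c)[...,2]
    br=((h[...,0]>12)&(h[...,0]<26)&(h[...,1]>110)&(h[...,2]>120)&(Z>.088)&(Z<.11)).astype(np.uint8)
    for m,s,ce in blobs(br,40):
        t=T[m]; a=cv2.minAreaRect(t[:,:2].astype(np.float32)); print("brass px",ce.round(),"tool rect",np.round(a[0],1),np.round(a[1],1),"z",np.median(t[:,2]).round(1), "world",cloud(c)[m].mean(0).round(4))
E
python3 - <<'E'
from h import *
c=snap("wrist","w3"); o=env.observe(); print(o["position"]); nose(c,o); brass(c,o)
E
```

```text
time_s: 6.3
position: [0.612, 0.1881, 0.1706]
tool_rot: [0.69, 0.724, -0.001, -0.001]
wrist_force: [0.5, 0.0, 0.3]
width: 0.0097
finger_force: 63.3
[0.61197119 0.18843035 0.17103077]
plate top z 24.2 nose tip x 45.2 -> mid x -0.8 y -9.5 6.4 slope [np.float64(-1.53), np.float64(-1.58)] z by x [np.float64(24.1), np.float64(24.1)]
brass px [397. 182.] tool rect [40.4 32. ] [ 9.9 12.2] z 77.7 world [0.6416 0.2305 0.0932]
brass px [337. 440.] tool rect [-113.6    4.2] [ 9.7 12.5] z 78.1 world [0.6213 0.0755 0.093 ]
```

View pics/w3.png

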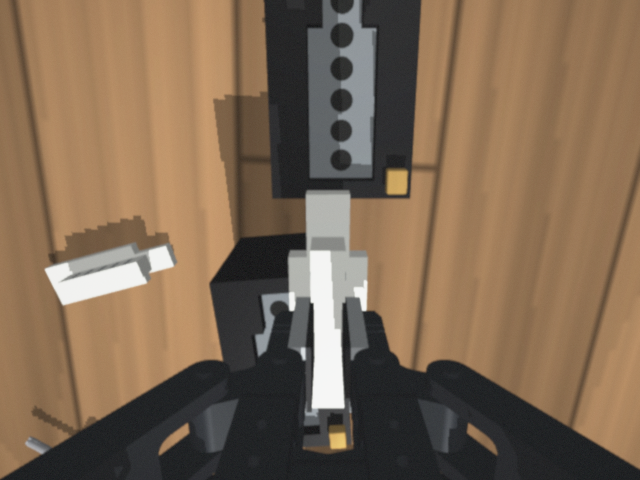

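The held strip's nose is at (328,191). The red recess, including holes, is ahead at cols 308–375, rows down to 179, with the rear terminal at (397,182), all parallel. I'll refine the recess centre line.

Run:
```python
from h import *
c=load("w3"); o=env.observe(); T=intool(c,o); Z=cloud(c)[...,2]; h=cv2.cvtColor(c["frame"],cv2.COLOR_RGB2HSV)
for v in(55,90,110,140,160,172):
    r=[u for u in range(280,400) if h[v,u,1]<70 and h[v,u,2]>95]
    a,b=min(r),max(r); pa=T[v,a+1];pb=T[v,b-1]
    print(v,a,b,pa.round(1),pb.round(1),"top-edge y",T[v,a-3].round(1),T[v,b+4].round(1))
col=[v for v in range(100,190) if h[v,325,1]<70 and h[v,325,2]>95]; print("end",max(col),T[max(col)-1,325].round(1))
t=T[(np.abs(T[...,1]-6)<45)&(T[...,0]>30)&(Z>.083)&(Z<.0895)]; print("top face",t.min(0).round(1),t.max(0).round(1))
col=[v for v in range(0,100) if h[v,316,1]<70 and h[v,316,2]>95]; print("shoulder",min(col),T[min(col)+1,316].round(1))
```

```text
55 309 374 [ 99.  -10.   92.8] [98.8 20.  91.4] top-edge y [ 98.5 -11.7  88.1] [98.3 21.8 86.1]
90 310 373 [83.2 -9.7 92.6] [83.1 19.9 90.4] top-edge y [ 83.1 -11.5  89.7] [82.9 21.8 85.4]
110 310 373 [73.9 -9.8 93.1] [73.9 20.3 91.9] top-edge y [ 73.9 -11.6  89.3] [73.9 21.9 84.3]
140 310 371 [59.5 -9.9 91.6] [59.4 19.7 91.9] top-edge y [ 59.9 -11.6  85.2] [60.  21.5 84.7]
160 311 371 [49.4 -9.6 92.8] [49.4 20.1 92.7] top-edge y [ 49.5 -11.6  91.6] [50.5 21.7 83.3]
172 311 370 [43.1 -9.7 93.7] [43.3 19.8 92.4] top-edge y [ 43.8 -11.6  89.2] [44.5 21.4 84.2]
end 176 [41.7 -2.9 92.4]
top face [ 30.9 -30.2  81.5] [121.3  40.1  88. ]
shoulder 29 [109.6  -7.   91. ]
```

```bash
python3 -m inch '[{"x":30,"y":2.5,"z":0,"wx":0,"wy":0,"wz":0,"jaw":-1},{"x":30,"y":2,"z":0,"wx":0,"wy":0,"wz":0,"jaw":-1},{"x":28,"y":2,"z":0,"wx":0,"wy":0,"wz":0,"jaw":-1},{"x":0,"y":0,"z":10,"wx":0,"wy":0,"wz":0,"jaw":-1},{"x":0,"y":0,"z":15,"wx":0,"wy":0,"wz":0,"jaw":-1},{"x":0,"y":0,"z":15,"wx":0,"wy":0,"wz":0,"jaw":-1},{"x":0,"y":0,"z":6,"wx":0,"wy":0,"wz":0,"jaw":-1},{"x":0,"y":0,"z":0,"wx":0,"wy":0,"wz":0,"jaw":-1},{"x":0,"y":0,"z":0,"wx":0,"wy":0,"wz":0,"jaw":-1},{"x":0,"y":0,"z":0,"wx":0,"wy":0,"wz":0,"jaw":-1}]'
python3 - <<'E'
from h import *
c=snap("wrist","w4"); o=env.observe(); print(o["position"]); nose(c,o); brass(c,o)
T=intool(c,o);Z=cloud(c)[...,2]; h=cv2.cvtColor(c["frame"],cv2.COLOR_RGB2HSV)
E
```

```text
time_s: 7.35
position: [0.6169, 0.2758, 0.1269]
tool_rot: [0.691, 0.723, 0.0, 0.0]
wrist_force: [-0.3, -0.2, 0.6]
width: 0.01
finger_force: 63.3
[0.61696022 0.27588058 0.12703414]
plate top z 24.1 nose tip x 55.4 -> mid x 9.4 y -12.8 13.0 slope [np.float64(-1.27), np.float64(-1.31)] z by x [np.float64(23.8), np.float64(23.8)]
brass px [390. 184.] tool rect [47.5 22.4] [12.2 10. ] z 33.9 world [0.637  0.3245 0.0931]
```

View pics/w4.png

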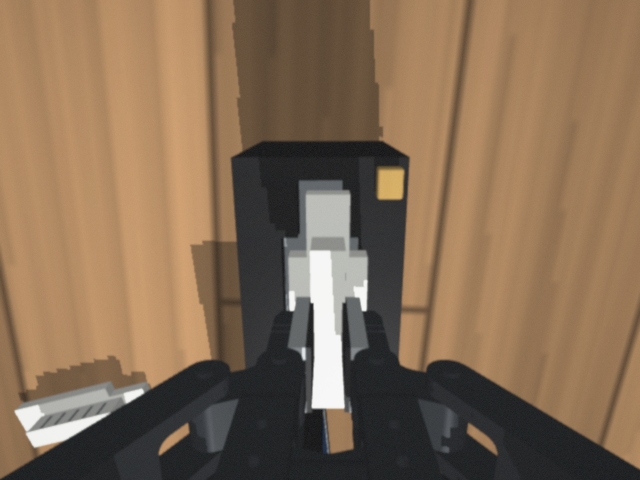

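```bash
python3 -m inch '[{"x":0.5,"y":-1.5,"z":0,"wx":0,"wy":0,"wz":0,"jaw":-1},{"x":0.5,"y":-1.5,"z":0,"wx":0,"wy":0,"wz":0,"jaw":-1},{"x":0,"y":0,"z":2,"wx":0,"wy":0,"wz":0,"jaw":-1},{"x":0,"y":0,"z":2,"wx":0,"wy":0,"wz":0,"jaw":-1},{"x":0,"y":0,"z":2,"wx":0,"wy":0,"wz":0,"jaw":-1},{"x":0,"y":0,"z":0,"wx":0,"wy":0,"wz":0,"jaw":-1},{"x":0,"y":0,"z":0,"wx":0,"wy":0,"wz":0,"jaw":-1},{"x":0,"y":0,"z":0,"wx":0,"wy":0,"wz":0,"jaw":-1},{"x":0,"y":0,"z":0,"wx":0,"wy":0,"wz":0,"jaw":-1},{"x":0,"y":0,"z":0,"wx":0,"wy":0,"wz":0,"jaw":-1}]'
cat >> h.py <<'E'
def edges(c,o):
    "battery top outline and grey pixels of the recess around the nose (rows 185..235), tool frame"
    T=intool(c,o); Z=cloud(c)[...,2]; h=cv2.cvtColor(c["frame"],cv2.COLOR_RGB2HSV)
    t=T[(np.abs(T[...,1])<48)&(T[...,0]>20)&(T[...,0]<70)&(Z>.083)&(Z<.0885)]
    for a in(25,35,45,52):
        s=t[(t[:,0]>a)&(t[:,0]<a+5)]; print("top y",s[:,1].min().round(1),s[:,1].max().round(1),((s[:,1].min()+s[:,1].max())/2).round(2))
    print("front",np.percentile(t[:,0],99.5).round(1))
E
python3 - <<'E'
from h import *
c=snap("wrist","w5"); o=env.observe(); print(o["position"]); nose(c,o); brass(c,o); edges(c,o)
E
```

```text
time_s: 8.4
position: [0.6133, 0.2769, 0.1204]
tool_rot: [0.69, 0.724, 0.0, 0.0]
wrist_force: [-0.4, 1.0, -0.0]
width: 0.01
finger_force: 63.3
[0.61328297 0.27688457 0.12034882]
plate top z 33.7 nose tip x 55.6 -> mid x 9.6 y -13.0 13.0 slope [np.float64(-0.35), np.float64(-0.5)] z by x [np.float64(24.0), np.float64(24.0)]
brass px [402. 190.] tool rect [46.2 26.1] [10.  12.1] z 27.2 world [0.637  0.3245 0.0931]
top y -35.9 34.2 -0.88
top y -35.9 34.1 -0.93
top y -35.9 34.3 -0.81
top y -36.0 34.3 -0.88
front 55.6
```

```bash
python3 -m inch '[{"x":0,"y":0.5,"z":0,"wx":0,"wy":0,"wz":0,"jaw":-1},{"x":0,"y":0,"z":2,"wx":0,"wy":0,"wz":0,"jaw":-1},{"x":0,"y":0,"z":2,"wx":0,"wy":0,"wz":0,"jaw":-1},{"x":0,"y":0,"z":1,"wx":0,"wy":0,"wz":0,"jaw":-1},{"x":0,"y":0,"z":1,"wx":0,"wy":0,"wz":0,"jaw":-1},{"x":0,"y":0,"z":0,"wx":0,"wy":0,"wz":0,"jaw":-1},{"x":0,"y":0,"z":0,"wx":0,"wy":0,"wz":0,"jaw":-1},{"x":0,"y":0,"z":0,"wx":0,"wy":0,"wz":0,"jaw":-1},{"x":0,"y":0,"z":0,"wx":0,"wy":0,"wz":0,"jaw":-1},{"x":0,"y":0,"z":0,"wx":0,"wy":0,"wz":0,"jaw":-1}]'
```

```text
time_s: 9.45
position: [0.6138, 0.2769, 0.1143]
tool_rot: [0.69, 0.724, 0.0, 0.0]
wrist_force: [-0.4, -0.3, 0.0]
width: 0.0097
finger_force: 63.3
```

```bash
python3 -m inch '[{"x":0,"y":0,"z":1,"wx":0,"wy":0,"wz":0,"jaw":-1},{"x":0,"y":0,"z":1,"wx":0,"wy":0,"wz":0,"jaw":-1},{"x":0,"y":0,"z":1,"wx":0,"wy":0,"wz":0,"jaw":-1},{"x":0,"y":0,"z":1,"wx":0,"wy":0,"wz":0,"jaw":-1},{"x":0,"y":0,"z":1,"wx":0,"wy":0,"wz":0,"jaw":-1},{"x":0,"y":0,"z":0.5,"wx":0,"wy":0,"wz":0,"jaw":-1},{"x":0,"y":0,"z":0,"wx":0,"wy":0,"wz":0,"jaw":-1},{"x":0,"y":0,"z":0,"wx":0,"wy":0,"wz":0,"jaw":-1},{"x":0,"y":0,"z":0,"wx":0,"wy":0,"wz":0,"jaw":-1},{"x":0,"y":0,"z":0,"wx":0,"wy":0,"wz":0,"jaw":-1}]'
```

```text
time_s: 10.45
position: [0.6137, 0.2769, 0.1099]
tool_rot: [0.69, 0.724, 0.0, 0.0]
wrist_force: [-3.4, -1.8, 6.9]
width: 0.0099
finger_force: 64.3
```

```bash
python3 -m inch '[{"x":0,"y":0,"z":0,"wx":0,"wy":0,"wz":0,"jaw":0},{"x":0,"y":0,"z":0,"wx":0,"wy":0,"wz":0,"jaw":0},{"x":0,"y":0,"z":0,"wx":0,"wy":0,"wz":0,"jaw":0},{"x":0,"y":0,"z":-20,"wx":0,"wy":0,"wz":0,"jaw":0},{"x":0,"y":0,"z":-40,"wx":0,"wy":0,"wz":0,"jaw":0},{"x":-15,"y":-20,"z":-40,"wx":0,"wy":0,"wz":0,"jaw":0},{"x":-15,"y":-20,"z":-40,"wx":0,"wy":0,"wz":0,"jaw":0},{"x":-15,"y":-20,"z":-40,"wx":0,"wy":0,"wz":0,"jaw":0},{"x":-20,"y":-20,"z":-40,"wx":0,"wy":0,"wz":0,"jaw":0},{"x":0,"y":0,"z":0,"wx":0,"wy":0,"wz":0,"jaw":0}]'
python3 -m inch '[{"x":0,"y":0,"z":0,"wx":0,"wy":0,"wz":0,"jaw":0},{"x":0,"y":0,"z":0,"wx":0,"wy":0,"wz":0,"jaw":0},{"x":0,"y":0,"z":0,"wx":0,"wy":0,"wz":0,"jaw":0},{"x":0,"y":0,"z":0,"wx":0,"wy":0,"wz":0,"jaw":0},{"x":0,"y":0,"z":0,"wx":0,"wy":0,"wz":0,"jaw":0},{"x":0,"y":0,"z":0,"wx":0,"wy":0,"wz":0,"jaw":0},{"x":0,"y":0,"z":0,"wx":0,"wy":0,"wz":0,"jaw":0},{"x":0,"y":0,"z":0,"wx":0,"wy":0,"wz":0,"jaw":0},{"x":0,"y":0,"z":0,"wx":0,"wy":0,"wz":0,"jaw":0},{"x":0,"y":0,"z":0,"wx":0,"wy":0,"wz":0,"jaw":0}]'
python3 - <<'E'
from h import *
c=snap("wrist","w6"); o=env.observe(); M=R.from_quat(o["tool_rot"]).as_matrix(); yaw=np.degrees(np.arctan2(M[1,0],M[0,0])); print(o["position"],yaw)
P=cloud(c); Z=P[...,2]; w=mask(c,"white")&((Z>.004)&(Z<.13)&(P[...,1]>.05)&(P[...,1]<.4)).astype(np.uint8)
h=cv2.cvtColor(c["frame"],cv2.COLOR_RGB2HSV); w=((h[...,1]<60)&(h[...,2]>100)&(Z>.004)&(Z<.13)&(P[...,1]<.4)&(P[...,0]>.3)).astype(np.uint8)
for m,s,ce in blobs(w,300):
    print(ce.round(),s[4],"z",np.percentile(Z[m],[5,50,95]).round(4),fit(P[m]))
    top=m&(Z>np.percentile(Z[m],95)-.006); print("   rib",fit(P[top]))
brass(c,o)
E
```

```text
time_s: 11.45
position: [0.5377, 0.2072, 0.3352]
tool_rot: [0.691, 0.723, 0.004, 0.003]
wrist_force: [1.5, 0.1, 0.2]
width: 0.0428
finger_force: 0.0
time_s: 12.45
position: [0.5369, 0.2082, 0.3289]
tool_rot: [0.69, 0.724, 0.0, 0.0]
wrist_force: [-0.3, 0.3, 0.1]
width: 0.0426
finger_force: 0.0
[0.53690434 0.20824969 0.32885516] 92.69283942374611
[422. 124.] 3844 z [0.082  0.0868 0.103 ] mean [0.611  0.2738] rect 0.6129 0.2761 32.5x94.7 deg 92.9
   rib mean [0.6116 0.2768] rect 0.6118 0.2762 12.8x59.2 deg 92.7
[247. 239.] 1999 z [0.0077 0.01   0.0261] mean [0.4501 0.1422] rect 0.4528 0.1408 92.7x30.8 deg -162.3
   rib mean [0.4532 0.1417] rect 0.4528 0.1412 60.4x12.8 deg -162.0
[376. 286.] 1654 z [0.0774 0.0786 0.0799] mean [0.5861 0.1205] rect 0.5879 0.1203 32.2x92.3 deg 89.9
   rib mean [0.5861 0.1205] rect 0.5879 0.1203 32.2x92.3 deg 89.9
brass px [462.  61.] tool rect [110.9 105.3] [11.5 10. ] z 235.5 world [0.6368 0.3241 0.0933]
brass px [452. 178.] tool rect [ 17.1 105.5] [10.  11.9] z 235.7 world [0.6414 0.2305 0.0931]
brass px [407. 245.] tool rect [-43.  70.] [ 9.4 11.9] z 235.8 world [0.6089 0.1687 0.093 ]
```

View pics/w6.png

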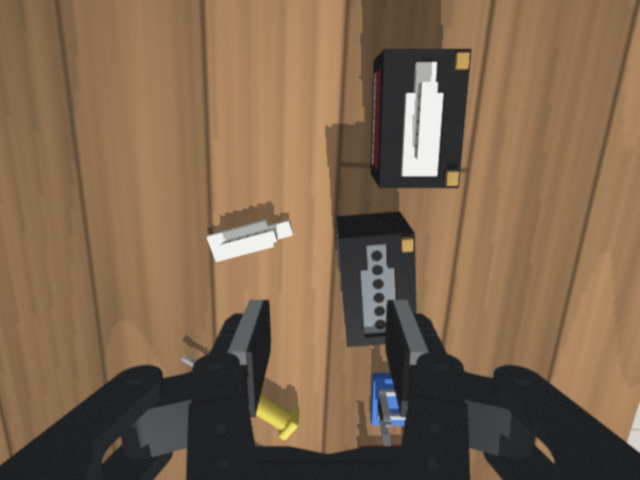

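Strip 1 is seated: its plate is flush at about 85 mm in (422,124). Strip 2 is still at (247,239), and the blue recess at (376,286).

```bash
python3 -m inch '[{"x":-31,"y":-44,"z":0,"wx":0,"wy":0,"wz":0,"jaw":0},{"x":-32,"y":-43,"z":0,"wx":0,"wy":0,"wz":0,"jaw":0},{"x":0,"y":0,"z":25,"wx":0,"wy":0,"wz":0.145,"jaw":0},{"x":0,"y":0,"z":25,"wx":0,"wy":0,"wz":0.145,"jaw":0},{"x":0,"y":0,"z":25,"wx":0,"wy":0,"wz":0.145,"jaw":0},{"x":0,"y":0,"z":25,"wx":0,"wy":0,"wz":0.145,"jaw":0},{"x":0,"y":0,"z":25,"wx":0,"wy":0,"wz":0.145,"jaw":0},{"x":0,"y":0,"z":25,"wx":0,"wy":0,"wz":0.145,"jaw":0},{"x":0,"y":0,"z":25,"wx":0,"wy":0,"wz":0.145,"jaw":0},{"x":0,"y":0,"z":25,"wx":0,"wy":0,"wz":0.145,"jaw":0}]'
python3 -m inch '[{"x":0,"y":0,"z":25,"wx":0,"wy":0,"wz":0.144,"jaw":0},{"x":0,"y":0,"z":20,"wx":0,"wy":0,"wz":0,"jaw":0},{"x":0,"y":0,"z":0,"wx":0,"wy":0,"wz":0,"jaw":0},{"x":0,"y":0,"z":0,"wx":0,"wy":0,"wz":0,"jaw":0},{"x":0,"y":0,"z":0,"wx":0,"wy":0,"wz":0,"jaw":0},{"x":0,"y":0,"z":0,"wx":0,"wy":0,"wz":0,"jaw":0},{"x":0,"y":0,"z":0,"wx":0,"wy":0,"wz":0,"jaw":0},{"x":0,"y":0,"z":0,"wx":0,"wy":0,"wz":0,"jaw":0},{"x":0,"y":0,"z":0,"wx":0,"wy":0,"wz":0,"jaw":0},{"x":0,"y":0,"z":0,"wx":0,"wy":0,"wz":0,"jaw":0}]'
cat >> h.py <<'E'
def go(p,yaw):
    "remaining shift (tool axes, mm) and turn wz to reach p,yaw; note shift is in present axes"
    o=env.observe(); M=R.from_quat(o["tool_rot"]).as_matrix(); y=np.degrees(np.arctan2(M[1,0],M[0,0]))
    d=(yaw-y+180)%360-180; a=np.radians(yaw); M2=np.array([[np.cos(a),np.sin(a),0],[np.sin(a),-np.cos(a),0],[0,0,-1]])
    e=(np.array(p)-o["position"])*1e3
    print("t",o["time_s"],"pos",o["position"].round(4),"yaw",y.round(1),"shift now-axes",(M.T@e).round(1),"after-turn axes",(M2.T@e).round(1),"wz",-np.radians(d).round(3),"q1,q6",o["joint_pos"][[0,5]].round(2))
E
python3 -c "
from h import *
go([.4528,.1413,.0305],18.0)"
```

```text
time_s: 13.5
position: [0.4591, 0.1459, 0.1281]
tool_rot: [0.975, 0.224, 0.0, 0.0]
wrist_force: [0.2, 0.3, 0.2]
width: 0.043
finger_force: 0.0
time_s: 14.5
position: [0.4588, 0.1458, 0.0839]
tool_rot: [0.988, 0.156, 0.0, 0.0]
wrist_force: [0.8, 0.5, 0.3]
width: 0.0429
finger_force: 0.0
t 14.5 pos [0.4588 0.1458 0.0839] yaw 18.0 shift now-axes [-7.1  2.5 53.4] after-turn axes [-7.1  2.5 53.4] wz -0.0 q1,q6 [0.16 1.42]
```

```bash
python3 -m inch '[{"x":-4,"y":1.5,"z":15,"wx":0,"wy":0,"wz":0,"jaw":0},{"x":-3,"y":1,"z":15,"wx":0,"wy":0,"wz":0,"jaw":0},{"x":0,"y":0,"z":10,"wx":0,"wy":0,"wz":0,"jaw":0},{"x":0,"y":0,"z":8,"wx":0,"wy":0,"wz":0,"jaw":0},{"x":0,"y":0,"z":5,"wx":0,"wy":0,"wz":0,"jaw":0},{"x":0,"y":0,"z":0,"wx":0,"wy":0,"wz":0,"jaw":0},{"x":0,"y":0,"z":0,"wx":0,"wy":0,"wz":0,"jaw":0},{"x":0,"y":0,"z":0,"wx":0,"wy":0,"wz":0,"jaw":-1},{"x":0,"y":0,"z":0,"wx":0,"wy":0,"wz":0,"jaw":-1},{"x":0,"y":0,"z":0,"wx":0,"wy":0,"wz":0,"jaw":-1}]' 60
python3 -m inch '[{"x":0,"y":0,"z":0,"wx":0,"wy":0,"wz":0,"jaw":-1},{"x":0,"y":0,"z":0,"wx":0,"wy":0,"wz":0,"jaw":-1},{"x":0,"y":0,"z":0,"wx":0,"wy":0,"wz":0,"jaw":-1},{"x":0,"y":0,"z":-5,"wx":0,"wy":0,"wz":0,"jaw":-1},{"x":0,"y":0,"z":-20,"wx":0,"wy":0,"wz":0,"jaw":-1},{"x":0,"y":0,"z":-30,"wx":0,"wy":0,"wz":0,"jaw":-1},{"x":0,"y":0,"z":-35,"wx":0,"wy":0,"wz":-0.14,"jaw":-1},{"x":0,"y":0,"z":-35,"wx":0,"wy":0,"wz":-0.14,"jaw":-1},{"x":0,"y":0,"z":-15,"wx":0,"wy":0,"wz":-0.14,"jaw":-1},{"x":0,"y":0,"z":0,"wx":0,"wy":0,"wz":-0.14,"jaw":-1}]'
python3 -m inch '[{"x":0,"y":0,"z":0,"wx":0,"wy":0,"wz":-0.14,"jaw":-1},{"x":0,"y":0,"z":0,"wx":0,"wy":0,"wz":-0.14,"jaw":-1},{"x":0,"y":0,"z":0,"wx":0,"wy":0,"wz":-0.14,"jaw":-1},{"x":0,"y":0,"z":0,"wx":0,"wy":0,"wz":-0.14,"jaw":-1},{"x":0,"y":0,"z":0,"wx":0,"wy":0,"wz":-0.14,"jaw":-1},{"x":0,"y":0,"z":0,"wx":0,"wy":0,"wz":-0.124,"jaw":-1},{"x":0,"y":0,"z":0,"wx":0,"wy":0,"wz":0,"jaw":-1},{"x":0,"y":0,"z":0,"wx":0,"wy":0,"wz":0,"jaw":-1},{"x":0,"y":0,"z":0,"wx":0,"wy":0,"wz":0,"jaw":-1},{"x":0,"y":0,"z":0,"wx":0,"wy":0,"wz":0,"jaw":-1}]'
python3 -c "
from h import *
go([.589,.1187,.13],97.3)
c=snap('wrist','w7'); nose(c,env.observe())"
```

```text
time_s: 15.5
position: [0.4532, 0.1414, 0.0314]
tool_rot: [0.988, 0.156, 0.0, 0.0]
wrist_force: [-0.7, 0.9, 3.8]
width: 0.01
finger_force: 59.0
time_s: 16.5
position: [0.4547, 0.1416, 0.1738]
tool_rot: [0.905, 0.426, 0.003, 0.001]
wrist_force: [0.4, -0.0, -0.8]
width: 0.0101
finger_force: 58.7
time_s: 17.5
position: [0.4528, 0.1413, 0.1708]
tool_rot: [0.661, 0.75, -0.0, 0.0]
wrist_force: [0.9, -0.3, 0.2]
width: 0.0103
finger_force: 58.7
t 17.5 pos [0.4528 0.1413 0.1708] yaw 97.2 shift now-axes [-39.5 132.3  40.8] after-turn axes [-39.7 132.2  40.8] wz -0.002 q1,q6 [0.16 0.03]
plate top z 22.3 nose tip x 47.0 -> mid x 1.0 y -9.7 6.4 slope [np.float64(-1.51), np.float64(-1.59)] z by x [np.float64(22.2), np.float64(22.2)]
```

```bash
python3 -m inch '[{"x":-10,"y":33,"z":0,"wx":0,"wy":0,"wz":0,"jaw":-1},{"x":-10,"y":33,"z":0,"wx":0,"wy":0,"wz":0,"jaw":-1},{"x":-10,"y":33,"z":0,"wx":0,"wy":0,"wz":0,"jaw":-1},{"x":-10,"y":33,"z":0,"wx":0,"wy":0,"wz":0,"jaw":-1},{"x":0,"y":0,"z":15,"wx":0,"wy":0,"wz":0,"jaw":-1},{"x":0,"y":0,"z":15,"wx":0,"wy":0,"wz":0,"jaw":-1},{"x":0,"y":0,"z":15,"wx":0,"wy":0,"wz":0,"jaw":-1},{"x":0,"y":0,"z":0,"wx":0,"wy":0,"wz":0,"jaw":-1},{"x":0,"y":0,"z":0,"wx":0,"wy":0,"wz":0,"jaw":-1},{"x":0,"y":0,"z":0,"wx":0,"wy":0,"wz":0,"jaw":-1}]'
python3 -c "
from h import *
go([.5885,.1185,.108],97.4)
c=snap('wrist','w8'); o=env.observe(); nose(c,o); brass(c,o); edges(c,o)"
```

```text
time_s: 18.55
position: [0.5895, 0.1184, 0.1266]
tool_rot: [0.661, 0.751, 0.0, 0.0]
wrist_force: [-0.2, 0.1, -0.7]
width: 0.0098
finger_force: 58.8
t 18.55 pos [0.5895 0.1184 0.1266] yaw 97.3 shift now-axes [ 0.2 -1.  18.6] after-turn axes [ 0.2 -0.9 18.6] wz -0.002 q1,q6 [ 0.08 -0.04]
plate top z 22.7 nose tip x 55.3 -> mid x 9.3 y -13.0 13.0 slope [np.float64(-1.39), np.float64(-1.08)] z by x [np.float64(22.5), np.float64(22.4)]
brass px [524.  20.] tool rect [104.2  66.5] [12.3 12.4] z 33.7 world [0.6414 0.2299 0.0931]
brass px [399. 186.] tool rect [46.8 25.6] [10.1 12. ] z 33.6 world [0.6091 0.1682 0.0932]
top y -36.4 34.1 -1.16
top y -36.5 33.7 -1.4
top y -36.6 33.8 -1.4
top y -36.4 33.6 -1.38
front 56.2
```

```bash
python3 -m inch '[{"x":-1.2,"y":0.2,"z":0,"wx":0,"wy":0,"wz":0,"jaw":-1},{"x":0,"y":0,"z":3,"wx":0,"wy":0,"wz":0,"jaw":-1},{"x":0,"y":0,"z":3,"wx":0,"wy":0,"wz":0,"jaw":-1},{"x":0,"y":0,"z":2,"wx":0,"wy":0,"wz":0,"jaw":-1},{"x":0,"y":0,"z":2,"wx":0,"wy":0,"wz":0,"jaw":-1},{"x":0,"y":0,"z":1,"wx":0,"wy":0,"wz":0,"jaw":-1},{"x":0,"y":0,"z":1,"wx":0,"wy":0,"wz":0,"jaw":-1},{"x":0,"y":0,"z":1,"wx":0,"wy":0,"wz":0,"jaw":-1},{"x":0,"y":0,"z":0,"wx":0,"wy":0,"wz":0,"jaw":-1},{"x":0,"y":0,"z":0,"wx":0,"wy":0,"wz":0,"jaw":-1}]'
```

```text
time_s: 19.6
position: [0.5892, 0.1172, 0.1128]
tool_rot: [0.661, 0.751, -0.0, 0.0]
wrist_force: [0.0, -0.6, -0.2]
width: 0.0097
finger_force: 58.8
```

Inside without contact; push on home.

```bash
python3 -m inch '[{"x":0,"y":0,"z":1,"wx":0,"wy":0,"wz":0,"jaw":-1},{"x":0,"y":0,"z":1,"wx":0,"wy":0,"wz":0,"jaw":-1},{"x":0,"y":0,"z":1,"wx":0,"wy":0,"wz":0,"jaw":-1},{"x":0,"y":0,"z":1,"wx":0,"wy":0,"wz":0,"jaw":-1},{"x":0,"y":0,"z":1,"wx":0,"wy":0,"wz":0,"jaw":-1},{"x":0,"y":0,"z":0.7,"wx":0,"wy":0,"wz":0,"jaw":-1},{"x":0,"y":0,"z":0,"wx":0,"wy":0,"wz":0,"jaw":-1},{"x":0,"y":0,"z":0,"wx":0,"wy":0,"wz":0,"jaw":-1},{"x":0,"y":0,"z":0,"wx":0,"wy":0,"wz":0,"jaw":-1},{"x":0,"y":0,"z":0,"wx":0,"wy":0,"wz":0,"jaw":-1}]'
```

```text
time_s: 20.6
position: [0.5892, 0.1172, 0.1084]
tool_rot: [0.661, 0.751, 0.0, 0.0]
wrist_force: [-3.7, -0.5, 11.0]
width: 0.0101
finger_force: 60.1
```

```bash
python3 -m inch '[{"x":0,"y":0,"z":0,"wx":0,"wy":0,"wz":0,"jaw":0},{"x":0,"y":0,"z":0,"wx":0,"wy":0,"wz":0,"jaw":0},{"x":0,"y":0,"z":0,"wx":0,"wy":0,"wz":0,"jaw":0},{"x":0,"y":0,"z":-20,"wx":0,"wy":0,"wz":0,"jaw":0},{"x":0,"y":0,"z":-40,"wx":0,"wy":0,"wz":0,"jaw":0},{"x":-30,"y":-14,"z":-36,"wx":0,"wy":0,"wz":0,"jaw":0},{"x":-30,"y":-14,"z":-36,"wx":0,"wy":0,"wz":0,"jaw":0},{"x":-30,"y":-14,"z":-36,"wx":0,"wy":0,"wz":0,"jaw":0},{"x":-30,"y":-14,"z":-36,"wx":0,"wy":0,"wz":0,"jaw":0},{"x":-30,"y":-14,"z":-36,"wx":0,"wy":0,"wz":0,"jaw":0}]'
python3 -m inch '[{"x":-30,"y":-14,"z":-36,"wx":0,"wy":0,"wz":0,"jaw":1},{"x":-30,"y":-14,"z":-10,"wx":0,"wy":0,"wz":0,"jaw":1},{"x":0,"y":0,"z":0,"wx":0,"wy":0,"wz":0.12,"jaw":1},{"x":0,"y":0,"z":0,"wx":0,"wy":0,"wz":0,"jaw":1},{"x":0,"y":0,"z":0,"wx":0,"wy":0,"wz":0,"jaw":1},{"x":0,"y":0,"z":0,"wx":0,"wy":0,"wz":0,"jaw":1},{"x":0,"y":0,"z":0,"wx":0,"wy":0,"wz":0,"jaw":1},{"x":0,"y":0,"z":0,"wx":0,"wy":0,"wz":0,"jaw":1},{"x":0,"y":0,"z":0,"wx":0,"wy":0,"wz":0,"jaw":1},{"x":0,"y":0,"z":0,"wx":0,"wy":0,"wz":0,"jaw":1}]'
python3 -c "
from h import *
go([.5,-.1,.4],90)
c=snap('wrist','w9')"
```

```text
time_s: 21.6
position: [0.538, -0.0416, 0.3484]
tool_rot: [0.661, 0.751, -0.0, -0.0]
wrist_force: [0.7, -0.1, -0.3]
width: 0.0428
finger_force: 0.0
time_s: 22.6
position: [0.5187, -0.1033, 0.393]
tool_rot: [0.704, 0.71, -0.0, -0.0]
wrist_force: [-0.1, 0.1, -0.0]
width: 0.0854
finger_force: 0.0
t 22.6 pos [ 0.5187 -0.1033  0.393 ] yaw 90.4 shift now-axes [  3.5 -18.7  -7. ] after-turn axes [  3.3 -18.7  -7. ] wz 0.008 q1,q6 [-0.33 -0.33]
```

View pics/w9.png

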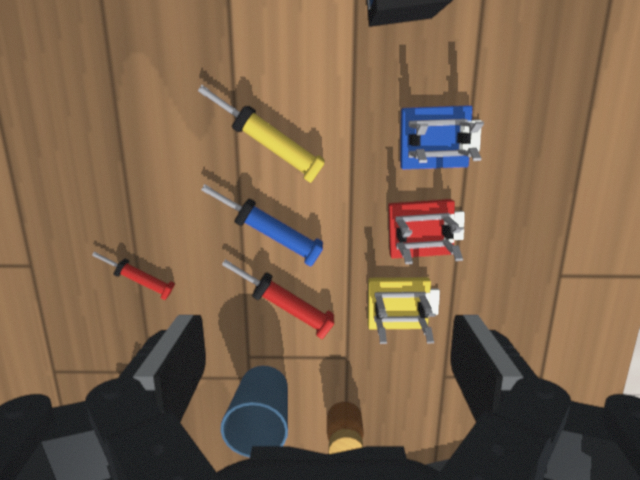

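The yellow, blue and red drivers are at about (280,143), (280,230) and (293,303), blades up-left. The clips are blue (437,137), red (422,228) and yellow (400,305), with their white tabs to the right (+x). The jar is at (345,430) and the cup at (255,410).

```bash
cat >> h.py <<'E'
def tools(c):
    P=cloud(c); Z=P[...,2]
    high=((Z>.0205)&(Z<.036)).astype(np.uint8)
    for m,s,ce in blobs(high,300):
        if P[m][:,0].mean()>.53: continue
        p=P[m]; hh=np.median(cv2.cvtColor(c["frame"],cv2.COLOR_RGB2HSV)[m][:,0]); print("tool",ce.round(),"hue",hh,s[4],"zmax",np.percentile(Z[m],98).round(4),fit(p))
def clips(c):
    P=cloud(c); Z=P[...,2]
    for col in("red","blue","yellow"):
        m=(mask(c,col)>0)&(Z>.006)&(Z<.022)&(P[...,0]>.53)&(P[...,1]<.03)
        if m.sum()<100: continue
        q=np.median(P[m],0); print(col,"base",m.sum(),fit(P[m]))
        n=(np.hypot(P[...,0]-q[0],P[...,1]-q[1])<.055)
        for lo,hi in((.066,.085),):
            j=n&(Z>lo)&(Z<hi); print("   ",lo,j.sum(),fit(P[j]),"zmax",Z[j].max().round(4))
            for b,s,ce in blobs(j.astype(np.uint8),6): print("      jaw",ce.round(),s[4],P[b].mean(0).round(4),P[b].min(0).round(3),P[b].max(0).round(3))
E
python3 -c "
from h import *
c=load('w9'); tools(c); clips(c)"
```

```text
tool [277. 144.] hue 26.0 2059 zmax 0.0324 mean [ 0.4597 -0.0678] rect 0.4603 -0.0691 29.9x110.1 deg 145.2
tool [278. 233.] hue 110.0 1717 zmax 0.0323 mean [ 0.4581 -0.1742] rect 0.4582 -0.1756 29.8x109.9 deg 148.4
tool [293. 307.] hue 1.0 1486 zmax 0.0321 mean [ 0.4743 -0.2731] rect 0.4735 -0.2743 29.9x111.2 deg 145.9
tool [258. 415.] hue 104.0 307 zmax 0.0357 mean [ 0.4219 -0.4377] rect 0.4221 -0.4359 15.2x53.0 deg 167.0
red base 1157 mean [ 0.6341 -0.1635] rect 0.6332 -0.1705 77.2x67.2 deg 136.8
    0.066 244 mean [ 0.6353 -0.176 ] rect 0.6342 -0.1724 64.2x39.1 deg -174.2 zmax 0.0779
      jaw [458. 230.] 49 [ 0.6604 -0.1547  0.0731] [ 0.657 -0.159  0.066] [ 0.665 -0.151  0.078]
      jaw [407. 233.] 41 [ 0.6047 -0.159   0.0733] [ 0.601 -0.163  0.067] [ 0.609 -0.156  0.077]
      jaw [457. 256.] 78 [ 0.6629 -0.1852  0.0721] [ 0.659 -0.189  0.066] [ 0.668 -0.181  0.078]
      jaw [407. 259.] 76 [ 0.6072 -0.1895  0.0721] [ 0.603 -0.194  0.066] [ 0.611 -0.185  0.078]
blue base 2412 mean [ 0.6395 -0.0583] rect 0.6422 -0.0605 79.0x68.1 deg -174.0
    0.066 309 mean [ 0.6431 -0.0614] rect 0.6424 -0.0610 64.4x38.3 deg -177.0 zmax 0.0793
      jaw [477. 126.] 78 [ 0.6693 -0.0446  0.0728] [ 0.665 -0.049  0.066] [ 0.674 -0.041  0.078]
      jaw [422. 128.] 71 [ 0.6134 -0.0469  0.073 ] [ 0.61  -0.052  0.066] [ 0.618 -0.043  0.078]
      jaw [475. 156.] 82 [ 0.6706 -0.0749  0.0725] [ 0.666 -0.079  0.066] [ 0.675 -0.07   0.078]
      jaw [422. 158.] 78 [ 0.6149 -0.0774  0.0728] [ 0.611 -0.081  0.066] [ 0.62  -0.073  0.079]
```

```bash
python3 -m inch '[{"x":-43,"y":-11,"z":0,"wx":0,"wy":0,"wz":0,"jaw":0},{"x":-43,"y":-11,"z":0,"wx":0,"wy":0,"wz":0,"jaw":0},{"x":-43,"y":-12,"z":0,"wx":0,"wy":0,"wz":0,"jaw":0},{"x":-42,"y":-12,"z":0,"wx":0,"wy":0,"wz":0,"jaw":0},{"x":0,"y":0,"z":25,"wx":0,"wy":0,"wz":-0.138,"jaw":0},{"x":0,"y":0,"z":25,"wx":0,"wy":0,"wz":-0.138,"jaw":0},{"x":0,"y":0,"z":25,"wx":0,"wy":0,"wz":-0.138,"jaw":0},{"x":0,"y":0,"z":25,"wx":0,"wy":0,"wz":-0.138,"jaw":0},{"x":0,"y":0,"z":25,"wx":0,"wy":0,"wz":-0.138,"jaw":0},{"x":0,"y":0,"z":25,"wx":0,"wy":0,"wz":-0.138,"jaw":0}]'
python3 -m inch '[{"x":0,"y":0,"z":20,"wx":0,"wy":0,"wz":-0.138,"jaw":0},{"x":0,"y":0,"z":40,"wx":0,"wy":0,"wz":0,"jaw":0},{"x":0,"y":0,"z":0,"wx":0,"wy":0,"wz":0,"jaw":0},{"x":0,"y":0,"z":0,"wx":0,"wy":0,"wz":0,"jaw":0},{"x":0,"y":0,"z":0,"wx":0,"wy":0,"wz":0,"jaw":0},{"x":0,"y":0,"z":0,"wx":0,"wy":0,"wz":0,"jaw":0},{"x":0,"y":0,"z":0,"wx":0,"wy":0,"wz":0,"jaw":0},{"x":0,"y":0,"z":0,"wx":0,"wy":0,"wz":0,"jaw":0},{"x":0,"y":0,"z":0,"wx":0,"wy":0,"wz":0,"jaw":0},{"x":0,"y":0,"z":0,"wx":0,"wy":0,"wz":0,"jaw":0}]'
python3 -c "
from h import *
go([.4735,-.2743,.0215],145.9)
c=snap('wrist','w10'); tools(c)
c=load('w9');P=cloud(c);Z=P[...,2];print(cv2.cvtColor(c['frame'],cv2.COLOR_RGB2HSV)[300:303,372:376].reshape(-1,3)[:3])
for b,s,ce in blobs(((Z>.066)&(Z<.085)&(P[...,0]>.57)&(P[...,1]<-.2)).astype(np.uint8),6): print('jaw',ce.round(),s[4],P[b].mean(0).round(4))
"
```

```text
time_s: 23.65
position: [0.4739, -0.2749, 0.2423]
tool_rot: [0.357, 0.934, -0.0, 0.0]
wrist_force: [-0.3, 0.1, -1.4]
width: 0.0426
finger_force: 0.0
time_s: 24.65
position: [0.4738, -0.2749, 0.1833]
tool_rot: [0.294, 0.956, -0.0, 0.0]
wrist_force: [0.2, 0.6, -0.6]
width: 0.0424
finger_force: 0.0
t 24.65 pos [ 0.4738 -0.2749  0.1833] yaw 145.7 shift now-axes [  0.7   0.3 161.8] after-turn axes [  0.6   0.3 161.8] wz -0.003 q1,q6 [-0.65 -1.62]
tool [587.  60.] hue 25.0 4503 zmax 0.0321 mean [ 0.4774 -0.0844] rect 0.4781 -0.0815 30.9x67.0 deg 145.5
tool [441. 113.] hue 110.0 6616 zmax 0.0321 mean [ 0.4545 -0.1754] rect 0.4580 -0.1764 30.1x110.1 deg 148.5
tool [329. 219.] hue 1.0 5317 zmax 0.0321 mean [ 0.4717 -0.2739] rect 0.4741 -0.2756 29.6x109.8 deg 145.9
tool [167. 248.] hue 103.0 693 zmax 0.0358 mean [ 0.4245 -0.3789] rect 0.4244 -0.3845 66.1x22.8 deg -173.3
tool [113. 296.] hue 104.0 1406 zmax 0.0356 mean [ 0.4305 -0.4356] rect 0.4307 -0.4313 62.1x24.1 deg -174.6
[[ 25 156 186]
 [ 24 156 157]
 [ 25 153 150]]
jaw [384. 315.] 24 [ 0.5832 -0.258   0.0756]
jaw [431. 315.] 27 [ 0.6385 -0.2577  0.0753]
jaw [382. 338.] 72 [ 0.5838 -0.291   0.0718]
jaw [429. 338.] 81 [ 0.6397 -0.2899  0.0718]
```

```bash
python3 -m inch '[{"x":0,"y":0,"z":40,"wx":0,"wy":0,"wz":0,"jaw":0},{"x":0,"y":0,"z":40,"wx":0,"wy":0,"wz":0,"jaw":0},{"x":0,"y":0,"z":40,"wx":0,"wy":0,"wz":0,"jaw":0},{"x":0,"y":0,"z":20,"wx":0,"wy":0,"wz":0,"jaw":0},{"x":0,"y":0,"z":12,"wx":0,"wy":0,"wz":0,"jaw":0},{"x":0,"y":0,"z":8,"wx":0,"wy":0,"wz":0,"jaw":0},{"x":0,"y":0,"z":1,"wx":0,"wy":0,"wz":0,"jaw":0},{"x":0,"y":0,"z":0,"wx":0,"wy":0,"wz":0,"jaw":0},{"x":0,"y":0,"z":0,"wx":0,"wy":0,"wz":0,"jaw":-1},{"x":0,"y":0,"z":0,"wx":0,"wy":0,"wz":0,"jaw":-1}]' 100
python3 -m inch '[{"x":0,"y":0,"z":0,"wx":0,"wy":0,"wz":0,"jaw":-1},{"x":0,"y":0,"z":0,"wx":0,"wy":0,"wz":0,"jaw":-1},{"x":0,"y":0,"z":-5,"wx":0,"wy":0,"wz":0,"jaw":-1},{"x":0,"y":0,"z":-25,"wx":0,"wy":0,"wz":0,"jaw":-1},{"x":0,"y":0,"z":-40,"wx":0,"wy":0,"wz":0,"jaw":-1},{"x":0,"y":0,"z":-40,"wx":0,"wy":0,"wz":0,"jaw":-1},{"x":0,"y":0,"z":-30,"wx":0,"wy":0,"wz":0.14,"jaw":-1},{"x":0,"y":0,"z":0,"wx":0,"wy":0,"wz":0.14,"jaw":-1},{"x":0,"y":0,"z":0,"wx":0,"wy":0,"wz":0.14,"jaw":-1},{"x":0,"y":0,"z":0,"wx":0,"wy":0,"wz":0.14,"jaw":-1}]'
python3 -m inch '[{"x":0,"y":0,"z":0,"wx":0,"wy":0,"wz":0.14,"jaw":-1},{"x":0,"y":0,"z":0,"wx":0,"wy":0,"wz":0.14,"jaw":-1},{"x":0,"y":0,"z":0,"wx":0,"wy":0,"wz":0.14,"jaw":-1},{"x":0,"y":0,"z":0,"wx":0,"wy":0,"wz":0.14,"jaw":-1},{"x":0,"y":0,"z":0,"wx":0,"wy":0,"wz":0.14,"jaw":-1},{"x":0,"y":0,"z":0,"wx":0,"wy":0,"wz":0.14,"jaw":-1},{"x":0,"y":0,"z":0,"wx":0,"wy":0,"wz":0.14,"jaw":-1},{"x":0,"y":0,"z":0,"wx":0,"wy":0,"wz":0.14,"jaw":-1},{"x":0,"y":0,"z":0,"wx":0,"wy":0,"wz":0.14,"jaw":-1},{"x":0,"y":0,"z":0,"wx":0,"wy":0,"wz":0.14,"jaw":-1}]'
python3 -c "
from h import *
go([.6338,-.1721,.13],4.4)"
```

```text
time_s: 25.7
position: [0.4746, -0.2754, 0.0237]
tool_rot: [0.294, 0.956, -0.0, 0.001]
wrist_force: [-0.1, -0.1, 4.3]
width: 0.0205
finger_force: 97.8
time_s: 26.7
position: [0.4739, -0.2749, 0.1633]
tool_rot: [0.55, 0.835, -0.0, 0.001]
wrist_force: [0.4, -0.4, -0.1]
width: 0.0205
finger_force: 98.1
time_s: 27.7
position: [0.4737, -0.2748, 0.1627]
tool_rot: [0.959, 0.285, 0.0, 0.0]
wrist_force: [-0.3, 0.3, -0.4]
width: 0.0208
finger_force: 98.0
t 27.7 pos [ 0.4737 -0.2748  0.1627] yaw 33.1 shift now-axes [190.2   1.5  32.7] after-turn axes [167.5 -90.1  32.7] wz 0.501 q1,q6 [-0.65  0.34]
```

```bash
python3 -m inch '[{"x":0,"y":0,"z":0,"wx":0,"wy":0,"wz":0.125,"jaw":-1},{"x":0,"y":0,"z":0,"wx":0,"wy":0,"wz":0.125,"jaw":-1},{"x":0,"y":0,"z":0,"wx":0,"wy":0,"wz":0.125,"jaw":-1},{"x":0,"y":0,"z":0,"wx":0,"wy":0,"wz":0.126,"jaw":-1},{"x":42,"y":-22,"z":0,"wx":0,"wy":0,"wz":0,"jaw":-1},{"x":42,"y":-22,"z":0,"wx":0,"wy":0,"wz":0,"jaw":-1},{"x":42,"y":-23,"z":0,"wx":0,"wy":0,"wz":0,"jaw":-1},{"x":41,"y":-23,"z":0,"wx":0,"wy":0,"wz":0,"jaw":-1},{"x":0,"y":0,"z":0,"wx":0,"wy":0,"wz":0,"jaw":-1},{"x":0,"y":0,"z":0,"wx":0,"wy":0,"wz":0,"jaw":-1}]'
python3 -c "
from h import *
go([.6338,-.1721,.13],4.4)
c=snap('wrist','w11'); o=env.observe(); T=intool(c,o); Z=cloud(c)[...,2]; clips(c)
for b,s,ce in blobs(((Z>.066)&(Z<.085)).astype(np.uint8),6): print('jaw',ce.round(),s[4],T[b].mean(0).round(1))
b=(np.abs(T[...,1])<30)&(T[...,2]>0)&(T[...,2]<26)&(T[...,0]>30)&(T[...,0]<125)
t=T[b]
for a in(35,45,50,55,62,75,90,100): s=t[(t[:,0]>a)&(t[:,0]<a+5)]; print(a,len(s), s.min(0).round(1) if len(s) else'',s.max(0).round(1) if len(s) else '')
"
```

```text
time_s: 28.7
position: [0.6331, -0.1704, 0.1622]
tool_rot: [0.999, 0.043, -0.0, 0.0]
wrist_force: [-1.1, -0.3, -1.5]
width: 0.0205
finger_force: 98.2
t 28.7 pos [ 0.6331 -0.1704  0.1622] yaw 4.9 shift now-axes [ 0.5  1.7 32.2] after-turn axes [ 0.5  1.7 32.2] wz 0.008 q1,q6 [-0.37  1.12]
red base 2102 mean [ 0.6363 -0.1793] rect 0.6353 -0.1724 78.1x68.4 deg 73.8
    0.066 21 mean [ 0.611  -0.1929] rect 0.6107 -0.1931 2.4x1.8 deg -159.7 zmax 0.0774
      jaw [364. 294.] 21 [ 0.611  -0.1929  0.0757] [ 0.61  -0.194  0.073] [ 0.612 -0.192  0.077]
blue base 6890 mean [ 0.6434 -0.067 ] rect 0.6432 -0.0614 78.6x69.5 deg 98.6
    0.066 1185 mean [ 0.6443 -0.0551] rect 0.6426 -0.0608 64.4x39.7 deg -176.6 zmax 0.0783
      jaw [ 87. 163.] 453 [ 0.6701 -0.045   0.0722] [ 0.666 -0.05   0.066] [ 0.674 -0.04   0.078]
      jaw [147. 165.] 171 [ 0.6717 -0.0762  0.0743] [ 0.667 -0.079  0.066] [ 0.675 -0.07   0.078]
      jaw [100. 265.] 390 [ 0.6144 -0.0474  0.0723] [ 0.61  -0.052  0.066] [ 0.618 -0.042  0.078]
      jaw [156. 267.] 171 [ 0.6164 -0.0783  0.0737] [ 0.611 -0.082  0.066] [ 0.62  -0.073  0.078]
jaw [ 87. 163.] 453 [  48.6 -122.4   89.9]
jaw [147. 165.] 171 [ 47.6 -91.3  87.7]
jaw [491. 253.] 160 [ 1.1 87.5 88.1]
jaw [546. 256.] 396 [ -1.5 118.5  90.1]
jaw [100. 265.] 390 [  -7.1 -124.7   89.8]
jaw [156. 267.] 171 [ -7.8 -93.8  88.4]
jaw [364. 294.] 21 [-22.7  19.9  86.4]
jaw [474. 343.] 153 [-54.5  84.2  88.7]
jaw [525. 346.] 343 [-57.2 115.   90.3]
35 164 [ 35.  -11.8   0. ] [40.  11.7  7.2]
45 0  
50 726 [ 52.7 -14.4   0. ] [55.  13.9 19.3]
55 357 [55.  -3.6  2.2] [60.   3.   7.5]
62 368 [62.  -3.6  1.3] [67.   2.9  6.9]
75 413 [75.1 -3.5  2.1] [79.9  3.2  7.8]
90 460 [90.  -3.7  2. ] [95.   3.   7.6]
100 456 [100.   -4.2   2. ] [104.5   3.7   7.8]
```

View pics/w11.png

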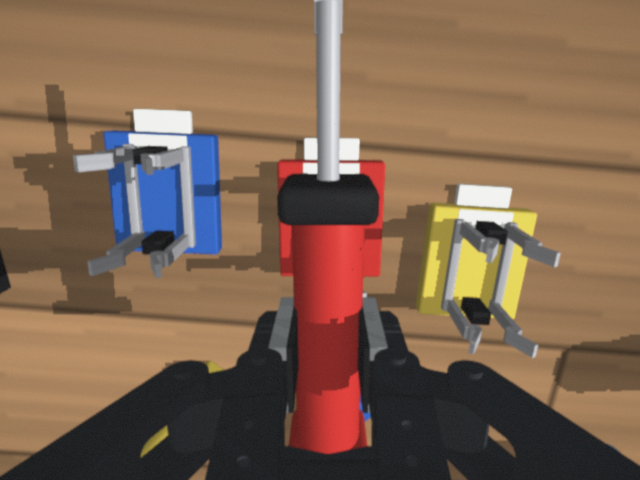

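The red driver is held axis-straight, blade up at (328,100) towards the white tab. The red clip is under it; the blue clip is at left and the yellow at right.

```bash
python3 -m inch '[{"x":1,"y":2.2,"z":20,"wx":0,"wy":0,"wz":0.008,"jaw":-1},{"x":0,"y":0,"z":25,"wx":0,"wy":0,"wz":0,"jaw":-1},{"x":0,"y":0,"z":20,"wx":0,"wy":0,"wz":0,"jaw":-1},{"x":0,"y":0,"z":10,"wx":0,"wy":0,"wz":0,"jaw":-1},{"x":0,"y":0,"z":4,"wx":0,"wy":0,"wz":0,"jaw":-1},{"x":0,"y":0,"z":4,"wx":0,"wy":0,"wz":0,"jaw":-1},{"x":0,"y":0,"z":4,"wx":0,"wy":0,"wz":0,"jaw":-1},{"x":0,"y":0,"z":0,"wx":0,"wy":0,"wz":0,"jaw":-1},{"x":0,"y":0,"z":0,"wx":0,"wy":0,"wz":0,"jaw":-1},{"x":0,"y":0,"z":0,"wx":0,"wy":0,"wz":0,"jaw":-1}]'
python3 -m inch '[{"x":0,"y":0,"z":3,"wx":0,"wy":0,"wz":0,"jaw":-1},{"x":0,"y":0,"z":3,"wx":0,"wy":0,"wz":0,"jaw":-1},{"x":0,"y":0,"z":3,"wx":0,"wy":0,"wz":0,"jaw":-1},{"x":0,"y":0,"z":3,"wx":0,"wy":0,"wz":0,"jaw":-1},{"x":0,"y":0,"z":0,"wx":0,"wy":0,"wz":0,"jaw":-1},{"x":0,"y":0,"z":0,"wx":0,"wy":0,"wz":0,"jaw":-1},{"x":0,"y":0,"z":0,"wx":0,"wy":0,"wz":0,"jaw":-1},{"x":0,"y":0,"z":0,"wx":0,"wy":0,"wz":0,"jaw":-1},{"x":0,"y":0,"z":0,"wx":0,"wy":0,"wz":0,"jaw":-1},{"x":0,"y":0,"z":0,"wx":0,"wy":0,"wz":0,"jaw":-1}]'
```

```text
time_s: 29.75
position: [0.6329, -0.1732, 0.0752]
tool_rot: [0.999, 0.037, -0.001, -0.0]
wrist_force: [-4.4, 0.9, 0.8]
width: 0.0205
finger_force: 100.5
time_s: 30.75
position: [0.6341, -0.1736, 0.0632]
tool_rot: [0.999, 0.037, 0.0, 0.0]
wrist_force: [3.1, 2.6, -0.8]
width: 0.0206
finger_force: 100.8
```

```bash
python3 -m inch '[{"x":0,"y":0,"z":2,"wx":0,"wy":0,"wz":0,"jaw":-1},{"x":0,"y":0,"z":2,"wx":0,"wy":0,"wz":0,"jaw":-1},{"x":0,"y":0,"z":2,"wx":0,"wy":0,"wz":0,"jaw":-1},{"x":0,"y":0,"z":2,"wx":0,"wy":0,"wz":0,"jaw":-1},{"x":0,"y":0,"z":0,"wx":0,"wy":0,"wz":0,"jaw":-1},{"x":0,"y":0,"z":0,"wx":0,"wy":0,"wz":0,"jaw":-1},{"x":0,"y":0,"z":0,"wx":0,"wy":0,"wz":0,"jaw":-1},{"x":0,"y":0,"z":0,"wx":0,"wy":0,"wz":0,"jaw":-1},{"x":0,"y":0,"z":0,"wx":0,"wy":0,"wz":0,"jaw":-1},{"x":0,"y":0,"z":0,"wx":0,"wy":0,"wz":0,"jaw":-1}]'
```

```text
time_s: 31.75
position: [0.6349, -0.1737, 0.0591]
tool_rot: [0.999, 0.037, 0.001, 0.001]
wrist_force: [-3.3, 3.6, 26.1]
width: 0.0207
finger_force: 105.1
```

```bash
python3 -m inch '[{"x":0,"y":0,"z":-1,"wx":0,"wy":0,"wz":0,"jaw":-0.2},{"x":0,"y":0,"z":0,"wx":0,"wy":0,"wz":0,"jaw":-0.2},{"x":0,"y":0,"z":0,"wx":0,"wy":0,"wz":0,"jaw":-0.2},{"x":0,"y":0,"z":-10,"wx":0,"wy":0,"wz":0,"jaw":-0.2},{"x":0,"y":0,"z":-30,"wx":0,"wy":0,"wz":0,"jaw":-0.2},{"x":0,"y":0,"z":-40,"wx":0,"wy":0,"wz":0,"jaw":0},{"x":0,"y":0,"z":-40,"wx":0,"wy":0,"wz":0,"jaw":0},{"x":-45,"y":0,"z":-20,"wx":0,"wy":0,"wz":0,"jaw":0},{"x":-45,"y":0,"z":0,"wx":0,"wy":0,"wz":0,"jaw":0},{"x":-45,"y":0,"z":0,"wx":0,"wy":0,"wz":0,"jaw":0}]'
python3 -m inch '[{"x":-42,"y":10,"z":0,"wx":0,"wy":0,"wz":0,"jaw":0},{"x":0,"y":0,"z":0,"wx":0,"wy":0,"wz":0,"jaw":0},{"x":0,"y":0,"z":0,"wx":0,"wy":0,"wz":0,"jaw":0},{"x":0,"y":0,"z":0,"wx":0,"wy":0,"wz":0,"jaw":0},{"x":0,"y":0,"z":0,"wx":0,"wy":0,"wz":0,"jaw":0},{"x":0,"y":0,"z":0,"wx":0,"wy":0,"wz":0,"jaw":0},{"x":0,"y":0,"z":0,"wx":0,"wy":0,"wz":0,"jaw":0},{"x":0,"y":0,"z":0,"wx":0,"wy":0,"wz":0,"jaw":0},{"x":0,"y":0,"z":0,"wx":0,"wy":0,"wz":0,"jaw":0},{"x":0,"y":0,"z":0,"wx":0,"wy":0,"wz":0,"jaw":0}]'
cat >> h.py <<'E'
def seated(c,col):
    P=cloud(c);Z=P[...,2]; m=(mask(c,col)>0)&(Z>.04)&(Z<.09)&(P[...,0]>.5)
    if m.sum()<100: print(col,"none seen",m.sum()); return
    ends=[Z[m&(np.abs(P[...,0]-x)<.006)] for x in np.percentile(P[m][:,0],[15,50,85])]
    print(col,m.sum(),fit(P[m]),"ztop",np.percentile(Z[m],98).round(4),"rear/mid/front",[np.percentile(e,95).round(4) for e in ends])
E
python3 -c "
from h import *
go([.4581,-.1760,.0215],148.4)
c=snap('wrist','w12'); tools(c); seated(c,'red')"
```

```text
time_s: 32.75
position: [0.4983, -0.1838, 0.1974]
tool_rot: [0.999, 0.038, 0.001, 0.001]
wrist_force: [-0.3, 0.0, 0.2]
width: 0.0424
finger_force: 0.0
time_s: 33.75
position: [0.4582, -0.1966, 0.1961]
tool_rot: [0.999, 0.037, -0.0, 0.0]
wrist_force: [-0.1, -0.0, 0.4]
width: 0.0426
finger_force: 0.0
t 33.75 pos [ 0.4582 -0.1966  0.1961] yaw 4.3 shift now-axes [  1.4 -20.6 174.6] after-turn axes [ 10.9  17.5 174.6] wz -2.515 q1,q6 [-0.54  0.95]
tool [152. 197.] hue 26.0 5266 zmax 0.0323 mean [ 0.4618 -0.0711] rect 0.4580 -0.0672 30.4x116.1 deg 145.2
tool [300. 210.] hue 110.0 4954 zmax 0.0321 mean [ 0.46   -0.1765] rect 0.4581 -0.1759 29.9x109.5 deg 148.5
tool [577. 256.] hue 104.0 997 zmax 0.0357 mean [ 0.4415 -0.3824] rect 0.4385 -0.3890 27.7x69.7 deg 153.8
tool [627. 305.] hue 104.0 548 zmax 0.0357 mean [ 0.4054 -0.4307] rect 0.4066 -0.4304 7.5x35.9 deg 135.9
red 787 mean [ 0.5831 -0.1784] rect 0.5831 -0.1773 8.5x29.5 deg 94.3 ztop 0.0675 rear/mid/front [np.float64(0.0672), np.float64(0.0672), np.float64(0.0673)]
```

View pics/w12.png

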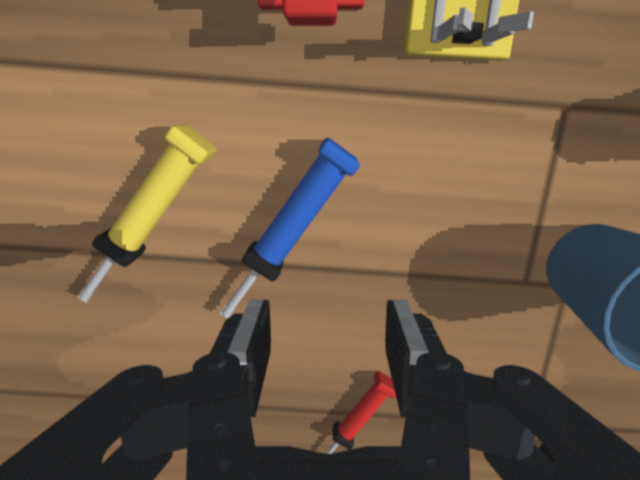

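Only red's rear collar is in view at the top (310,10); it sits at the right height. Blue is at (305,205), yellow at (155,195), both unmoved.

```bash
python3 -m inch '[{"x":0,"y":-10,"z":0,"wx":0,"wy":0,"wz":-0.14,"jaw":0},{"x":0,"y":0,"z":0,"wx":0,"wy":0,"wz":-0.14,"jaw":0},{"x":0,"y":0,"z":0,"wx":0,"wy":0,"wz":-0.14,"jaw":0},{"x":0,"y":0,"z":0,"wx":0,"wy":0,"wz":-0.14,"jaw":0},{"x":0,"y":0,"z":10,"wx":0,"wy":0,"wz":-0.14,"jaw":0},{"x":0,"y":0,"z":10,"wx":0,"wy":0,"wz":-0.14,"jaw":0},{"x":0,"y":0,"z":10,"wx":0,"wy":0,"wz":-0.14,"jaw":0},{"x":0,"y":0,"z":10,"wx":0,"wy":0,"wz":-0.14,"jaw":0},{"x":0,"y":0,"z":10,"wx":0,"wy":0,"wz":-0.14,"jaw":0},{"x":0,"y":0,"z":10,"wx":0,"wy":0,"wz":-0.14,"jaw":0}]'
python3 -m inch '[{"x":0,"y":0,"z":10,"wx":0,"wy":0,"wz":-0.14,"jaw":0},{"x":0,"y":0,"z":10,"wx":0,"wy":0,"wz":-0.14,"jaw":0},{"x":0,"y":0,"z":10,"wx":0,"wy":0,"wz":-0.14,"jaw":0},{"x":0,"y":0,"z":10,"wx":0,"wy":0,"wz":-0.14,"jaw":0},{"x":0,"y":0,"z":0,"wx":0,"wy":0,"wz":-0.14,"jaw":0},{"x":0,"y":0,"z":0,"wx":0,"wy":0,"wz":-0.14,"jaw":0},{"x":0,"y":0,"z":0,"wx":0,"wy":0,"wz":-0.14,"jaw":0},{"x":0,"y":0,"z":0,"wx":0,"wy":0,"wz":-0.135,"jaw":0},{"x":0,"y":0,"z":0,"wx":0,"wy":0,"wz":0,"jaw":0},{"x":0,"y":0,"z":0,"wx":0,"wy":0,"wz":0,"jaw":0}]'
python3 -c "
from h import *
go([.4583,-.1762,.0215],148.4)"
```

```text
time_s: 34.8
position: [0.4575, -0.1868, 0.1358]
tool_rot: [0.738, 0.674, 0.0, 0.0]
wrist_force: [0.4, 0.0, 0.3]
width: 0.0428
finger_force: 0.0
time_s: 35.8
position: [0.4575, -0.1868, 0.0962]
tool_rot: [0.274, 0.962, -0.0, 0.0]
wrist_force: [0.4, 0.5, -0.1]
width: 0.0425
finger_force: 0.0
t 35.8 pos [ 0.4575 -0.1868  0.0962] yaw 148.2 shift now-axes [ 4.9  9.4 74.7] after-turn axes [ 4.9  9.4 74.7] wz -0.004 q1,q6 [-0.53 -1.54]
```

```bash
python3 -m inch '[{"x":5,"y":9.5,"z":0,"wx":0,"wy":0,"wz":0,"jaw":0},{"x":0,"y":0,"z":25,"wx":0,"wy":0,"wz":0,"jaw":0},{"x":0,"y":0,"z":25,"wx":0,"wy":0,"wz":0,"jaw":0},{"x":0,"y":0,"z":15,"wx":0,"wy":0,"wz":0,"jaw":0},{"x":0,"y":0,"z":8,"wx":0,"wy":0,"wz":0,"jaw":0},{"x":0,"y":0,"z":1,"wx":0,"wy":0,"wz":0,"jaw":0},{"x":0,"y":0,"z":0,"wx":0,"wy":0,"wz":0,"jaw":0},{"x":0,"y":0,"z":0,"wx":0,"wy":0,"wz":0,"jaw":0},{"x":0,"y":0,"z":0,"wx":0,"wy":0,"wz":0,"jaw":-1},{"x":0,"y":0,"z":0,"wx":0,"wy":0,"wz":0,"jaw":-1}]' 100
python3 -m inch '[{"x":0,"y":0,"z":0,"wx":0,"wy":0,"wz":0,"jaw":-1},{"x":0,"y":0,"z":0,"wx":0,"wy":0,"wz":0,"jaw":-1},{"x":0,"y":0,"z":-5,"wx":0,"wy":0,"wz":0,"jaw":-1},{"x":0,"y":0,"z":-25,"wx":0,"wy":0,"wz":0,"jaw":-1},{"x":0,"y":0,"z":-40,"wx":0,"wy":0,"wz":0,"jaw":-1},{"x":0,"y":0,"z":-40,"wx":0,"wy":0,"wz":0,"jaw":-1},{"x":0,"y":0,"z":-30,"wx":0,"wy":0,"wz":0.14,"jaw":-1},{"x":0,"y":0,"z":0,"wx":0,"wy":0,"wz":0.14,"jaw":-1},{"x":0,"y":0,"z":0,"wx":0,"wy":0,"wz":0.14,"jaw":-1},{"x":0,"y":0,"z":0,"wx":0,"wy":0,"wz":0.14,"jaw":-1}]'
python3 -m inch '[{"x":0,"y":0,"z":0,"wx":0,"wy":0,"wz":0.142,"jaw":-1},{"x":0,"y":0,"z":0,"wx":0,"wy":0,"wz":0.142,"jaw":-1},{"x":0,"y":0,"z":0,"wx":0,"wy":0,"wz":0.142,"jaw":-1},{"x":0,"y":0,"z":0,"wx":0,"wy":0,"wz":0.142,"jaw":-1},{"x":0,"y":0,"z":0,"wx":0,"wy":0,"wz":0.142,"jaw":-1},{"x":0,"y":0,"z":0,"wx":0,"wy":0,"wz":0.142,"jaw":-1},{"x":0,"y":0,"z":0,"wx":0,"wy":0,"wz":0.142,"jaw":-1},{"x":0,"y":0,"z":0,"wx":0,"wy":0,"wz":0.142,"jaw":-1},{"x":0,"y":0,"z":0,"wx":0,"wy":0,"wz":0.142,"jaw":-1},{"x":0,"y":0,"z":0,"wx":0,"wy":0,"wz":0.142,"jaw":-1}]'
python3 -m inch '[{"x":0,"y":0,"z":0,"wx":0,"wy":0,"wz":0.142,"jaw":-1},{"x":0,"y":0,"z":0,"wx":0,"wy":0,"wz":0.142,"jaw":-1},{"x":0,"y":0,"z":0,"wx":0,"wy":0,"wz":0.142,"jaw":-1},{"x":0,"y":0,"z":0,"wx":0,"wy":0,"wz":0.142,"jaw":-1},{"x":0,"y":0,"z":0,"wx":0,"wy":0,"wz":0,"jaw":-1},{"x":0,"y":0,"z":0,"wx":0,"wy":0,"wz":0,"jaw":-1},{"x":0,"y":0,"z":0,"wx":0,"wy":0,"wz":0,"jaw":-1},{"x":0,"y":0,"z":0,"wx":0,"wy":0,"wz":0,"jaw":-1},{"x":0,"y":0,"z":0,"wx":0,"wy":0,"wz":0,"jaw":-1},{"x":0,"y":0,"z":0,"wx":0,"wy":0,"wz":0,"jaw":-1}]'
python3 -c "
from h import *
go([.6425,-.0612,.16],2.4)"
```

```text
time_s: 36.8
position: [0.4587, -0.1762, 0.0233]
tool_rot: [0.273, 0.962, -0.0, 0.001]
wrist_force: [-0.3, 0.6, 7.1]
width: 0.0209
finger_force: 97.7
time_s: 37.8
position: [0.4581, -0.176, 0.1629]
tool_rot: [0.53, 0.848, -0.0, 0.001]
wrist_force: [0.3, 0.1, -1.2]
width: 0.0205
finger_force: 98.2
time_s: 38.8
position: [0.4579, -0.1759, 0.1624]
tool_rot: [0.955, 0.297, -0.0, 0.0]
wrist_force: [0.7, -0.3, -0.9]
width: 0.0207
finger_force: 98.0
time_s: 39.8
position: [0.4582, -0.176, 0.1621]
tool_rot: [1.0, 0.021, -0.0, 0.0]
wrist_force: [-0.2, 0.3, -0.9]
width: 0.0205
finger_force: 98.0
t 39.8 pos [ 0.4582 -0.176   0.1621] yaw 2.4 shift now-axes [ 189.  -106.9    2.1] after-turn axes [ 189.  -107.     2.1] wz 0.0 q1,q6 [-0.51  1.02]
```

```bash
python3 -m inch '[{"x":37,"y":-21,"z":0,"wx":0,"wy":0,"wz":0,"jaw":-1},{"x":38,"y":-21,"z":0,"wx":0,"wy":0,"wz":0,"jaw":-1},{"x":38,"y":-21,"z":0,"wx":0,"wy":0,"wz":0,"jaw":-1},{"x":38,"y":-22,"z":0,"wx":0,"wy":0,"wz":0,"jaw":-1},{"x":38,"y":-22,"z":0,"wx":0,"wy":0,"wz":0,"jaw":-1},{"x":0,"y":0,"z":0,"wx":0,"wy":0,"wz":0,"jaw":-1},{"x":0,"y":0,"z":0,"wx":0,"wy":0,"wz":0,"jaw":-1},{"x":0,"y":0,"z":0,"wx":0,"wy":0,"wz":0,"jaw":-1},{"x":0,"y":0,"z":0,"wx":0,"wy":0,"wz":0,"jaw":-1},{"x":0,"y":0,"z":0,"wx":0,"wy":0,"wz":0,"jaw":-1}]'
cat >> h.py <<'E'
def held(c,o):
    T=intool(c,o); t=T[(np.abs(T[...,1])<30)&(T[...,2]>-5)&(T[...,2]<26)&(T[...,0]>30)&(T[...,0]<125)]
    f=lambda a,b:t[(t[:,0]>a)&(t[:,0]<b)]
    print("collar y",f(48,56)[:,1].min().round(1),f(48,56)[:,1].max().round(1),"blade y",np.mean(f(60,75)[:,1]).round(2),np.mean(f(88,103)[:,1]).round(2),"end",t[:,0].max().round(1))
E
python3 -c "
from h import *
go([.6428,-.0612,.0575],2.4)
c=snap('wrist','w13'); held(c,env.observe()); seated(c,'red'); clips(c)"
```

```text
time_s: 40.8
position: [0.6416, -0.0619, 0.1622]
tool_rot: [1.0, 0.02, -0.0, 0.0]
wrist_force: [-0.7, -0.1, -1.4]
width: 0.0207
finger_force: 98.2
t 40.8 pos [ 0.6416 -0.0619  0.1622] yaw 2.3 shift now-axes [  1.2  -0.7 104.7] after-turn axes [  1.2  -0.7 104.7] wz -0.001 q1,q6 [-0.2   1.33]
collar y -14.3 15.5 blade y 0.59 0.5 end 103.2
red 3473 mean [ 0.6225 -0.172 ] rect 0.6287 -0.1745 96.4x28.0 deg -174.0 ztop 0.0667 rear/mid/front [np.float64(0.0669), np.float64(0.0637), np.float64(0.0638)]
red base 1260 mean [ 0.629  -0.1514] rect 0.6357 -0.1715 77.6x69.0 deg -166.8
    0.066 1025 mean [ 0.6163 -0.1758] rect 0.6295 -0.1739 99.1x43.8 deg -164.9 zmax 0.0778
      jaw [501. 223.] 169 [ 0.6616 -0.1528  0.074 ] [ 0.657 -0.159  0.066] [ 0.665 -0.15   0.078]
      jaw [558. 223.] 87 [ 0.6614 -0.1859  0.0686] [ 0.66  -0.189  0.066] [ 0.664 -0.183  0.073]
      jaw [554. 315.] 357 [ 0.6085 -0.1924  0.0722] [ 0.604 -0.197  0.066] [ 0.613 -0.188  0.077]
      jaw [493. 317.] 161 [ 0.6063 -0.1574  0.0734] [ 0.601 -0.163  0.066] [ 0.61  -0.154  0.078]
      jaw [517. 344.] 213 [ 0.5858 -0.1775  0.0665] [ 0.58  -0.188  0.066] [ 0.591 -0.165  0.068]
      jaw [498. 349.] 11 [ 0.5817 -0.1671  0.0664] [ 0.581 -0.169  0.066] [ 0.583 -0.165  0.067]
blue base 2422 mean [ 0.6434 -0.0569] rect 0.6434 -0.0609 78.7x68.8 deg 95.8
    0.066 17 mean [ 0.6168 -0.0432] rect 0.6167 -0.0432 2.7x1.3 deg 171.7 zmax 0.0773
      jaw [291. 295.] 17 [ 0.6168 -0.0432  0.0758] [ 0.615 -0.044  0.074] [ 0.618 -0.043  0.077]
```

```bash
python3 -m inch '[{"x":3,"y":-1.5,"z":20,"wx":0,"wy":0,"wz":0,"jaw":-1},{"x":0,"y":0,"z":25,"wx":0,"wy":0,"wz":0,"jaw":-1},{"x":0,"y":0,"z":20,"wx":0,"wy":0,"wz":0,"jaw":-1},{"x":0,"y":0,"z":10,"wx":0,"wy":0,"wz":0,"jaw":-1},{"x":0,"y":0,"z":4,"wx":0,"wy":0,"wz":0,"jaw":-1},{"x":0,"y":0,"z":4,"wx":0,"wy":0,"wz":0,"jaw":-1},{"x":0,"y":0,"z":4,"wx":0,"wy":0,"wz":0,"jaw":-1},{"x":0,"y":0,"z":0,"wx":0,"wy":0,"wz":0,"jaw":-1},{"x":0,"y":0,"z":0,"wx":0,"wy":0,"wz":0,"jaw":-1},{"x":0,"y":0,"z":0,"wx":0,"wy":0,"wz":0,"jaw":-1}]'
python3 -m inch '[{"x":0,"y":0,"z":3,"wx":0,"wy":0,"wz":0,"jaw":-1},{"x":0,"y":0,"z":3,"wx":0,"wy":0,"wz":0,"jaw":-1},{"x":0,"y":0,"z":3,"wx":0,"wy":0,"wz":0,"jaw":-1},{"x":0,"y":0,"z":3,"wx":0,"wy":0,"wz":0,"jaw":-1},{"x":0,"y":0,"z":2,"wx":0,"wy":0,"wz":0,"jaw":-1},{"x":0,"y":0,"z":2,"wx":0,"wy":0,"wz":0,"jaw":-1},{"x":0,"y":0,"z":2,"wx":0,"wy":0,"wz":0,"jaw":-1},{"x":0,"y":0,"z":0,"wx":0,"wy":0,"wz":0,"jaw":-1},{"x":0,"y":0,"z":0,"wx":0,"wy":0,"wz":0,"jaw":-1},{"x":0,"y":0,"z":0,"wx":0,"wy":0,"wz":0,"jaw":-1}]'
```

```text
time_s: 41.85
position: [0.646, -0.0597, 0.0757]
tool_rot: [1.0, 0.021, 0.001, 0.0]
wrist_force: [-0.2, -1.8, -0.4]
width: 0.0206
finger_force: 99.0
time_s: 42.85
position: [0.6451, -0.0595, 0.059]
tool_rot: [1.0, 0.021, -0.0, 0.0]
wrist_force: [-5.8, -0.6, 15.6]
width: 0.0207
finger_force: 101.6
```

```bash
python3 -m inch '[{"x":0,"y":0,"z":1,"wx":0,"wy":0,"wz":0,"jaw":-1},{"x":0,"y":0,"z":0.5,"wx":0,"wy":0,"wz":0,"jaw":-1},{"x":0,"y":0,"z":0,"wx":0,"wy":0,"wz":0,"jaw":-1},{"x":0,"y":0,"z":-1.5,"wx":0,"wy":0,"wz":0,"jaw":-0.2},{"x":0,"y":0,"z":0,"wx":0,"wy":0,"wz":0,"jaw":-0.2},{"x":0,"y":0,"z":0,"wx":0,"wy":0,"wz":0,"jaw":-0.2},{"x":0,"y":0,"z":-10,"wx":0,"wy":0,"wz":0,"jaw":-0.2},{"x":0,"y":0,"z":-30,"wx":0,"wy":0,"wz":0,"jaw":-0.2},{"x":0,"y":0,"z":-40,"wx":0,"wy":0,"wz":0,"jaw":0},{"x":0,"y":0,"z":-40,"wx":0,"wy":0,"wz":0,"jaw":0}]'
python3 -m inch '[{"x":-47,"y":2,"z":-10,"wx":0,"wy":0,"wz":0,"jaw":0},{"x":-47,"y":1,"z":-10,"wx":0,"wy":0,"wz":0,"jaw":0},{"x":-47,"y":0,"z":-10,"wx":0,"wy":0,"wz":0,"jaw":0},{"x":-45,"y":0,"z":-10,"wx":0,"wy":0,"wz":0,"jaw":0},{"x":0,"y":0,"z":0,"wx":0,"wy":0,"wz":0,"jaw":0},{"x":0,"y":0,"z":0,"wx":0,"wy":0,"wz":0,"jaw":0},{"x":0,"y":0,"z":0,"wx":0,"wy":0,"wz":0,"jaw":0},{"x":0,"y":0,"z":0,"wx":0,"wy":0,"wz":0,"jaw":0},{"x":0,"y":0,"z":0,"wx":0,"wy":0,"wz":0,"jaw":0},{"x":0,"y":0,"z":0,"wx":0,"wy":0,"wz":0,"jaw":0}]'
python3 -c "
from h import *
go([.4595,-.0690,.0215],145.2)
c=snap('wrist','w14'); tools(c); seated(c,'blue'); seated(c,'red')"
```

```text
time_s: 43.85
position: [0.645, -0.0594, 0.1782]
tool_rot: [1.0, 0.021, -0.001, -0.0]
wrist_force: [0.8, -0.1, -0.1]
width: 0.0427
finger_force: 0.0
time_s: 44.85
position: [0.4603, -0.0703, 0.2168]
tool_rot: [1.0, 0.021, -0.0, -0.0]
wrist_force: [0.5, -0.1, -0.3]
width: 0.0426
finger_force: 0.0
t 44.85 pos [ 0.4603 -0.0703  0.2168] yaw 2.4 shift now-axes [ -0.7  -1.3 195.3] after-turn axes [  1.4   0.6 195.3] wz -2.492 q1,q6 [-0.3   1.23]
tool [327. 205.] hue 25.0 4369 zmax 0.0322 mean [ 0.4624 -0.0693] rect 0.4602 -0.0687 30.0x110.0 deg 145.1
blue 573 mean [ 0.5914 -0.0629] rect 0.5916 -0.0624 6.5x29.6 deg 92.5 ztop 0.0675 rear/mid/front [np.float64(0.0672), np.float64(0.0672), np.float64(0.0672)]
red 806 mean [ 0.5889 -0.1745] rect 0.5900 -0.1764 22.3x28.4 deg 98.6 ztop 0.0672 rear/mid/front [np.float64(0.0669), np.float64(0.067), np.float64(0.0636)]
```

```bash
python3 -m inch '[{"x":0,"y":0,"z":0,"wx":0,"wy":0,"wz":-0.14,"jaw":0},{"x":0,"y":0,"z":10,"wx":0,"wy":0,"wz":-0.14,"jaw":0},{"x":0,"y":0,"z":10,"wx":0,"wy":0,"wz":-0.14,"jaw":0},{"x":0,"y":0,"z":10,"wx":0,"wy":0,"wz":-0.14,"jaw":0},{"x":0,"y":0,"z":10,"wx":0,"wy":0,"wz":-0.14,"jaw":0},{"x":0,"y":0,"z":10,"wx":0,"wy":0,"wz":-0.14,"jaw":0},{"x":0,"y":0,"z":10,"wx":0,"wy":0,"wz":-0.14,"jaw":0},{"x":0,"y":0,"z":10,"wx":0,"wy":0,"wz":-0.14,"jaw":0},{"x":0,"y":0,"z":10,"wx":0,"wy":0,"wz":-0.14,"jaw":0},{"x":0,"y":0,"z":10,"wx":0,"wy":0,"wz":-0.14,"jaw":0}]'
python3 -m inch '[{"x":0,"y":0,"z":10,"wx":0,"wy":0,"wz":-0.14,"jaw":0},{"x":0,"y":0,"z":10,"wx":0,"wy":0,"wz":-0.14,"jaw":0},{"x":0,"y":0,"z":10,"wx":0,"wy":0,"wz":-0.14,"jaw":0},{"x":0,"y":0,"z":0,"wx":0,"wy":0,"wz":-0.14,"jaw":0},{"x":0,"y":0,"z":0,"wx":0,"wy":0,"wz":-0.14,"jaw":0},{"x":0,"y":0,"z":0,"wx":0,"wy":0,"wz":-0.14,"jaw":0},{"x":0,"y":0,"z":0,"wx":0,"wy":0,"wz":-0.14,"jaw":0},{"x":0,"y":0,"z":0,"wx":0,"wy":0,"wz":-0.112,"jaw":0},{"x":0,"y":0,"z":0,"wx":0,"wy":0,"wz":0,"jaw":0},{"x":0,"y":0,"z":0,"wx":0,"wy":0,"wz":0,"jaw":0}]'
python3 -c "
from h import *
go([.4600,-.0689,.0215],145.2)"
```

```text
time_s: 45.9
position: [0.46, -0.0703, 0.1266]
tool_rot: [0.749, 0.662, -0.0, -0.0]
wrist_force: [-0.4, 0.6, 0.1]
width: 0.0428
finger_force: 0.0
time_s: 46.9
position: [0.4599, -0.0703, 0.097]
tool_rot: [0.301, 0.954, -0.0, -0.0]
wrist_force: [0.5, -0.3, 1.2]
width: 0.043
finger_force: 0.0
t 46.9 pos [ 0.4599 -0.0703  0.097 ] yaw 145.0 shift now-axes [ 0.8  1.2 75.5] after-turn axes [ 0.8  1.2 75.5] wz -0.003 q1,q6 [-0.3  -1.26]
```

```bash
python3 -m inch '[{"x":1,"y":1,"z":0,"wx":0,"wy":0,"wz":0,"jaw":0},{"x":0,"y":0,"z":25,"wx":0,"wy":0,"wz":0,"jaw":0},{"x":0,"y":0,"z":25,"wx":0,"wy":0,"wz":0,"jaw":0},{"x":0,"y":0,"z":15,"wx":0,"wy":0,"wz":0,"jaw":0},{"x":0,"y":0,"z":8,"wx":0,"wy":0,"wz":0,"jaw":0},{"x":0,"y":0,"z":1.5,"wx":0,"wy":0,"wz":0,"jaw":0},{"x":0,"y":0,"z":0,"wx":0,"wy":0,"wz":0,"jaw":0},{"x":0,"y":0,"z":0,"wx":0,"wy":0,"wz":0,"jaw":0},{"x":0,"y":0,"z":0,"wx":0,"wy":0,"wz":0,"jaw":-1},{"x":0,"y":0,"z":0,"wx":0,"wy":0,"wz":0,"jaw":-1}]' 100
python3 -m inch '[{"x":0,"y":0,"z":0,"wx":0,"wy":0,"wz":0,"jaw":-1},{"x":0,"y":0,"z":0,"wx":0,"wy":0,"wz":0,"jaw":-1},{"x":0,"y":0,"z":-5,"wx":0,"wy":0,"wz":0,"jaw":-1},{"x":0,"y":0,"z":-25,"wx":0,"wy":0,"wz":0,"jaw":-1},{"x":0,"y":0,"z":-40,"wx":0,"wy":0,"wz":0,"jaw":-1},{"x":0,"y":0,"z":-40,"wx":0,"wy":0,"wz":0,"jaw":-1},{"x":0,"y":0,"z":-30,"wx":0,"wy":0,"wz":0.14,"jaw":-1},{"x":0,"y":0,"z":0,"wx":0,"wy":0,"wz":0.14,"jaw":-1},{"x":0,"y":0,"z":0,"wx":0,"wy":0,"wz":0.14,"jaw":-1},{"x":0,"y":0,"z":0,"wx":0,"wy":0,"wz":0.14,"jaw":-1}]'
python3 -m inch '[{"x":0,"y":0,"z":0,"wx":0,"wy":0,"wz":0.14,"jaw":-1},{"x":0,"y":0,"z":0,"wx":0,"wy":0,"wz":0.14,"jaw":-1},{"x":0,"y":0,"z":0,"wx":0,"wy":0,"wz":0.14,"jaw":-1},{"x":0,"y":0,"z":0,"wx":0,"wy":0,"wz":0.14,"jaw":-1},{"x":0,"y":0,"z":0,"wx":0,"wy":0,"wz":0.14,"jaw":-1},{"x":0,"y":0,"z":0,"wx":0,"wy":0,"wz":0.14,"jaw":-1},{"x":0,"y":0,"z":0,"wx":0,"wy":0,"wz":0.14,"jaw":-1},{"x":0,"y":0,"z":0,"wx":0,"wy":0,"wz":0.14,"jaw":-1},{"x":0,"y":0,"z":0,"wx":0,"wy":0,"wz":0.14,"jaw":-1},{"x":0,"y":0,"z":0,"wx":0,"wy":0,"wz":0.14,"jaw":-1}]'
python3 -m inch '[{"x":0,"y":0,"z":0,"wx":0,"wy":0,"wz":0.139,"jaw":-1},{"x":0,"y":0,"z":0,"wx":0,"wy":0,"wz":0.139,"jaw":-1},{"x":0,"y":0,"z":0,"wx":0,"wy":0,"wz":0.139,"jaw":-1},{"x":0,"y":0,"z":0,"wx":0,"wy":0,"wz":0.139,"jaw":-1},{"x":0,"y":0,"z":0,"wx":0,"wy":0,"wz":0,"jaw":-1},{"x":0,"y":0,"z":0,"wx":0,"wy":0,"wz":0,"jaw":-1},{"x":0,"y":0,"z":0,"wx":0,"wy":0,"wz":0,"jaw":-1},{"x":0,"y":0,"z":0,"wx":0,"wy":0,"wz":0,"jaw":-1},{"x":0,"y":0,"z":0,"wx":0,"wy":0,"wz":0,"jaw":-1},{"x":0,"y":0,"z":0,"wx":0,"wy":0,"wz":0,"jaw":-1}]'
python3 -c "
from h import *
go([.6115,-.2741,.16],0.8)"
```

```text
time_s: 47.9
position: [0.4601, -0.0691, 0.0237]
tool_rot: [0.299, 0.954, -0.0, 0.001]
wrist_force: [-0.6, 0.4, 8.3]
width: 0.0207
finger_force: 97.7
time_s: 48.9
position: [0.4594, -0.0689, 0.1634]
tool_rot: [0.554, 0.833, 0.0, 0.001]
wrist_force: [-0.0, -0.1, -0.7]
width: 0.0209
finger_force: 98.3
time_s: 49.9
position: [0.4592, -0.0689, 0.1629]
tool_rot: [0.96, 0.28, -0.0, 0.0]
wrist_force: [-0.7, -0.2, -1.2]
width: 0.0204
finger_force: 98.1
time_s: 50.9
position: [0.4595, -0.0689, 0.1626]
tool_rot: [1.0, 0.009, -0.0, 0.0]
wrist_force: [0.4, -0.4, -1.1]
width: 0.0206
finger_force: 98.1
t 50.9 pos [ 0.4595 -0.0689  0.1626] yaw 1.1 shift now-axes [148.2 207.9   2.6] after-turn axes [149.1 207.3   2.6] wz 0.004 q1,q6 [-0.3   1.25]
```

```bash
sed -i 's/(S>180)&(V>130)/(S>140)\&(V>130)/' h.py; python3 -m inch '[{"x":24,"y":34,"z":0,"wx":0,"wy":0,"wz":0,"jaw":-1},{"x":25,"y":34,"z":0,"wx":0,"wy":0,"wz":0,"jaw":-1},{"x":25,"y":35,"z":0,"wx":0,"wy":0,"wz":0,"jaw":-1},{"x":25,"y":35,"z":0,"wx":0,"wy":0,"wz":0,"jaw":-1},{"x":25,"y":35,"z":0,"wx":0,"wy":0,"wz":0,"jaw":-1},{"x":25,"y":35,"z":0,"wx":0,"wy":0,"wz":0,"jaw":-1},{"x":0,"y":0,"z":0,"wx":0,"wy":0,"wz":0,"jaw":-1},{"x":0,"y":0,"z":0,"wx":0,"wy":0,"wz":0,"jaw":-1},{"x":0,"y":0,"z":0,"wx":0,"wy":0,"wz":0,"jaw":-1},{"x":0,"y":0,"z":0,"wx":0,"wy":0,"wz":0,"jaw":-1}]'
python3 -c "
from h import *
c=load('w11'); print('w11'); clips(c); c=load('w9'); clips(c)
" | grep -A6 yellow
python3 -c "
from h import *
go([.6115,-.2741,.059],0.8)
c=snap('wrist','w15'); held(c,env.observe()); clips(c)"|grep -v -A6 red
```

```text
time_s: 51.9
position: [0.6113, -0.2729, 0.1625]
tool_rot: [1.0, 0.009, -0.001, -0.0]
wrist_force: [-0.6, -0.7, -1.8]
width: 0.0208
finger_force: 98.3
yellow base 5536 mean [ 0.6121 -0.2706] rect 0.6126 -0.2752 78.9x69.8 deg 76.5
    0.066 1053 mean [ 0.6141 -0.2807] rect 0.6117 -0.2756 64.8x40.0 deg -179.3 zmax 0.0778
      jaw [491. 253.] 160 [ 0.6404 -0.2582  0.074 ] [ 0.635 -0.264  0.066] [ 0.644 -0.255  0.078]
      jaw [546. 256.] 396 [ 0.6404 -0.2894  0.072 ] [ 0.636 -0.295  0.066] [ 0.644 -0.285  0.078]
      jaw [474. 343.] 153 [ 0.5847 -0.2595  0.0735] [ 0.579 -0.265  0.066] [ 0.588 -0.256  0.078]
      jaw [525. 346.] 343 [ 0.5846 -0.2905  0.0719] [ 0.58  -0.296  0.066] [ 0.589 -0.286  0.078]
red base 1157 mean [ 0.6341 -0.1635] rect 0.6332 -0.1705 77.2x67.2 deg 136.8
--
yellow base 1596 mean [ 0.6084 -0.2687] rect 0.6114 -0.2747 79.8x69.6 deg 46.0
    0.066 204 mean [ 0.6132 -0.2823] rect 0.6116 -0.2758 64.1x39.4 deg -179.3 zmax 0.0777
      jaw [384. 315.] 24 [ 0.5832 -0.258   0.0756] [ 0.579 -0.26   0.073] [ 0.587 -0.257  0.077]
      jaw [431. 315.] 27 [ 0.6385 -0.2577
[... 1234 characters left out ...]
28] rect 0.6439 -0.0763 78.7x41.4 deg 171.0h.py:26: RuntimeWarning: Mean of empty slice.
  q=p.mean(0); w,v=np.linalg.eigh(np.cov((p-q).T)); ax=v[:,1]
  ret = um.true_divide(
  avg = a.mean(axis, **keepdims_kw)
h.py:26: RuntimeWarning: Degrees of freedom <= 0 for slice
  q=p.mean(0); w,v=np.linalg.eigh(np.cov((p-q).T)); ax=v[:,1]
  c *= np.true_divide(1, fact)
  c *= np.true_divide(1, fact)
Traceback (most recent call last):
  File "h.py", line 67, in clips
    j=n&(Z>lo)&(Z<hi); print("   ",lo,j.sum(),fit(P[j]),"zmax",Z[j].max().round(4))
                                                               ~~~~~~~~^^
ValueError: zero-size array to reduction operation maximum which has no identity
```

```bash
python3 -m inch '[{"x":2,"y":2,"z":20,"wx":0,"wy":0,"wz":0,"jaw":-1},{"x":0,"y":0,"z":25,"wx":0,"wy":0,"wz":0,"jaw":-1},{"x":0,"y":0,"z":20,"wx":0,"wy":0,"wz":0,"jaw":-1},{"x":0,"y":0,"z":10,"wx":0,"wy":0,"wz":0,"jaw":-1},{"x":0,"y":0,"z":4,"wx":0,"wy":0,"wz":0,"jaw":-1},{"x":0,"y":0,"z":4,"wx":0,"wy":0,"wz":0,"jaw":-1},{"x":0,"y":0,"z":4,"wx":0,"wy":0,"wz":0,"jaw":-1},{"x":0,"y":0,"z":0,"wx":0,"wy":0,"wz":0,"jaw":-1},{"x":0,"y":0,"z":0,"wx":0,"wy":0,"wz":0,"jaw":-1},{"x":0,"y":0,"z":0,"wx":0,"wy":0,"wz":0,"jaw":-1}]'
python3 -m inch '[{"x":0,"y":0,"z":3,"wx":0,"wy":0,"wz":0,"jaw":-1},{"x":0,"y":0,"z":3,"wx":0,"wy":0,"wz":0,"jaw":-1},{"x":0,"y":0,"z":3,"wx":0,"wy":0,"wz":0,"jaw":-1},{"x":0,"y":0,"z":3,"wx":0,"wy":0,"wz":0,"jaw":-1},{"x":0,"y":0,"z":2,"wx":0,"wy":0,"wz":0,"jaw":-1},{"x":0,"y":0,"z":2,"wx":0,"wy":0,"wz":0,"jaw":-1},{"x":0,"y":0,"z":2,"wx":0,"wy":0,"wz":0,"jaw":-1},{"x":0,"y":0,"z":1,"wx":0,"wy":0,"wz":0,"jaw":-1},{"x":0,"y":0,"z":0.5,"wx":0,"wy":0,"wz":0,"jaw":-1},{"x":0,"y":0,"z":0,"wx":0,"wy":0,"wz":0,"jaw":-1}]'
```

```text
time_s: 52.95
position: [0.6138, -0.2761, 0.0759]
tool_rot: [1.0, 0.009, -0.0, -0.0]
wrist_force: [-2.4, 1.5, -0.0]
width: 0.0207
finger_force: 100.4
time_s: 53.95
position: [0.6157, -0.2765, 0.0598]
tool_rot: [1.0, 0.009, 0.002, 0.001]
wrist_force: [-4.6, 5.5, 24.4]
width: 0.0205
finger_force: 103.3
```

```bash
python3 -m inch '[{"x":0,"y":0,"z":0.5,"wx":0,"wy":0,"wz":0,"jaw":-1},{"x":0,"y":0,"z":0,"wx":0,"wy":0,"wz":0,"jaw":-1},{"x":0,"y":0,"z":-1,"wx":0,"wy":0,"wz":0,"jaw":-0.2},{"x":0,"y":0,"z":0,"wx":0,"wy":0,"wz":0,"jaw":-0.2},{"x":0,"y":0,"z":0,"wx":0,"wy":0,"wz":0,"jaw":-0.2},{"x":0,"y":0,"z":-10,"wx":0,"wy":0,"wz":0,"jaw":-0.2},{"x":0,"y":0,"z":-30,"wx":0,"wy":0,"wz":0,"jaw":-0.2},{"x":0,"y":0,"z":-40,"wx":0,"wy":0,"wz":0,"jaw":0},{"x":0,"y":0,"z":-45,"wx":0,"wy":0,"wz":0,"jaw":0},{"x":0,"y":0,"z":-45,"wx":0,"wy":0,"wz":0,"jaw":0}]'
python3 -m inch '[{"x":-15,"y":-30,"z":-36,"wx":0,"wy":0,"wz":0,"jaw":0},{"x":-15,"y":-30,"z":-36,"wx":0,"wy":0,"wz":0,"jaw":0},{"x":-15,"y":-30,"z":-36,"wx":0,"wy":0,"wz":0,"jaw":0},{"x":-15,"y":-30,"z":-36,"wx":0,"wy":0,"wz":0,"jaw":0},{"x":-15,"y":-30,"z":-20,"wx":0,"wy":0,"wz":0,"jaw":0},{"x":0,"y":0,"z":0,"wx":0,"wy":0,"wz":0,"jaw":0},{"x":0,"y":0,"z":0,"wx":0,"wy":0,"wz":0,"jaw":0},{"x":0,"y":0,"z":0,"wx":0,"wy":0,"wz":0,"jaw":0},{"x":0,"y":0,"z":0,"wx":0,"wy":0,"wz":0,"jaw":0},{"x":0,"y":0,"z":0,"wx":0,"wy":0,"wz":0,"jaw":0}]'
python3 -c "
from h import *
c=snap('wrist','w16'); print(env.observe()['position'])
for k in('red','blue','yellow'): seated(c,k)
P=cloud(c);Z=P[...,2];h=cv2.cvtColor(c['frame'],cv2.COLOR_RGB2HSV);w=((h[...,1]<60)&(h[...,2]>100)&(Z>.075)&(Z<.13)&(P[...,1]>.03)).astype(np.uint8)
for m,s,ce in blobs(w,150): print('strip',ce.round(),s[4],np.percentile(Z[m],[5,50,95]).round(4),fit(P[m]))
t=snap('top','top1'); a=c['frame']; cv2.imwrite('pics/final.png',cv2.resize(np.hstack([a,t['frame'][80:360,80:560] if 0 else cv2.resize(t['frame'][90:330,80:560],(960,480))]),(800,240))[:,:,::-1])"
```

```text
time_s: 54.95
position: [0.6139, -0.2762, 0.2283]
tool_rot: [1.0, 0.009, -0.0, -0.0]
wrist_force: [0.4, -0.8, 0.7]
width: 0.0423
finger_force: 0.0
time_s: 55.95
position: [0.5366, -0.1283, 0.3893]
tool_rot: [1.0, 0.008, -0.001, -0.0]
wrist_force: [0.1, -0.5, 0.3]
width: 0.0431
finger_force: 0.0
[ 0.53662398 -0.12816776  0.38951745]
red 1151 mean [ 0.623  -0.1726] rect 0.6278 -0.1724 96.1x27.9 deg -174.8 ztop 0.067 rear/mid/front [np.float64(0.0673), np.float64(0.0636), np.float64(0.0642)]
blue 2164 mean [ 0.6368 -0.0621] rect 0.6378 -0.0622 96.4x28.5 deg -177.8 ztop 0.0671 rear/mid/front [np.float64(0.0668), np.float64(0.0641), np.float64(0.0641)]
yellow 1721 mean [ 0.6099 -0.2751] rect 0.6124 -0.2750 97.2x28.6 deg -178.6 ztop 0.067 rear/mid/front [np.float64(0.0673), np.float64(0.0636), np.float64(0.0641)]
strip [ 83. 126.] 2912 [0.0792 0.087  0.1033] mean [0.5888 0.1106] rect 0.5879 0.1186 33.1x97.1 deg 97.0
```

View pics/final.png

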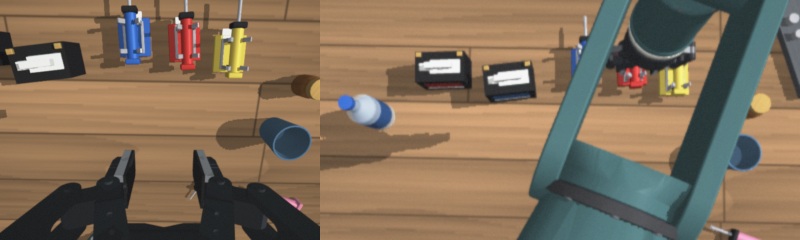

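The final view shows all three drivers in their own clips with blades towards the tabs, and both strips seated. I'll check the lengthwise positions in the clips, yellow above all.

```bash
python3 -c "
from h import *
c=load('w16');P=cloud(c);Z=P[...,2]
for k,cx,cy,a in(('red',.6338,-.1721,4.4),('blue',.6425,-.0610,2.4),('yellow',.612,-.2750,.9)):
    a=np.radians(a);u=np.array([np.cos(a),np.sin(a)]);n=np.array([-u[1],u[0]])
    d=P[...,:2]-[cx,cy];s=d@u*1e3;t=d@n*1e3
    m=(mask(c,k)>0)&(Z>.045)&(Z<.09)&(abs(t)<22)&(abs(s)<80)
    col=m&(Z>.064); bar=(abs(t)<6)&(Z>.045)&(Z<.072)&(s>-80)&(s<130)
    j=(Z>.0695)&(Z<.085)&(abs(s)<45)&(abs(t)<30)
    js=s[j]; base=(mask(c,k)>0)&(Z>.008)&(Z<.022)&(abs(s)<60)&(abs(t)<45)
    print(k,'colour span',np.percentile(s[m],[.5,99.5]).round(1),'all span',np.percentile(s[bar],[.3,99.7]).round(1),'jaws',js[js<0].mean().round(1),js[js>0].mean().round(1),'t mean',t[m].mean().round(1),'jaw t',((t[j].min()+t[j].max())/2).round(1),'base',s[base].min().round(1),s[base].max().round(1))
"
```

```text
red colour span [-53.4  41.6] all span [-55.4  76.5] jaws -27.9 28.1 t mean 0.3 jaw t -1.3 base -38.2 36.7
blue colour span [-52.9  42.9] all span [-55.   66.1] jaws -28.4 27.7 t mean -0.9 jaw t 1.3 base -39.0 39.3
yellow colour span [-47.3  48.9] all span [-48.2  99.9] jaws -28.7 27.2 t mean -0.0 jaw t -1.7 base -40.4 38.8
```

Yellow sits about 6.5 mm too far forward in its clip, while red and blue are within 1 mm. I'll regrip it and slide it back.

```bash
python3 -m inch '[{"x":15,"y":29,"z":36,"wx":0,"wy":0,"wz":0,"jaw":0},{"x":15,"y":29,"z":36,"wx":0,"wy":0,"wz":0,"jaw":0},{"x":15,"y":29,"z":36,"wx":0,"wy":0,"wz":0,"jaw":0},{"x":15,"y":30,"z":36,"wx":0,"wy":0,"wz":0,"jaw":0},{"x":15,"y":29,"z":36,"wx":0,"wy":0,"wz":0,"jaw":0},{"x":0,"y":0,"z":40,"wx":0,"wy":0,"wz":0,"jaw":0},{"x":0,"y":0,"z":0,"wx":0,"wy":0,"wz":0,"jaw":0},{"x":0,"y":0,"z":0,"wx":0,"wy":0,"wz":0,"jaw":0},{"x":0,"y":0,"z":0,"wx":0,"wy":0,"wz":0,"jaw":0},{"x":0,"y":0,"z":0,"wx":0,"wy":0,"wz":0,"jaw":0}]'
python3 -c "
from h import *
go([.6150,-.2752,.061],0.9)"
```

```text
time_s: 57.05
position: [0.6156, -0.2724, 0.1736]
tool_rot: [1.0, 0.009, 0.002, 0.001]
wrist_force: [-0.3, 0.1, 0.2]
width: 0.0425
finger_force: 0.0
t 57.05 pos [ 0.6156 -0.2724  0.1736] yaw 1.1 shift now-axes [ -1.    2.5 112.6] after-turn axes [ -0.6   2.8 112.6] wz 0.003 q1,q6 [-0.52  1.03]
```

```bash
python3 -m inch '[{"x":-1,"y":2.5,"z":20,"wx":0,"wy":0,"wz":0,"jaw":0},{"x":0,"y":0,"z":30,"wx":0,"wy":0,"wz":0,"jaw":-0.2},{"x":0,"y":0,"z":30,"wx":0,"wy":0,"wz":0,"jaw":-0.2},{"x":0,"y":0,"z":20,"wx":0,"wy":0,"wz":0,"jaw":-0.2},{"x":0,"y":0,"z":10,"wx":0,"wy":0,"wz":0,"jaw":-0.2},{"x":0,"y":0,"z":3,"wx":0,"wy":0,"wz":0,"jaw":-0.2},{"x":0,"y":0,"z":0,"wx":0,"wy":0,"wz":0,"jaw":-0.2},{"x":0,"y":0,"z":0,"wx":0,"wy":0,"wz":0,"jaw":-1},{"x":0,"y":0,"z":0,"wx":0,"wy":0,"wz":0,"jaw":-1},{"x":0,"y":0,"z":0,"wx":0,"wy":0,"wz":0,"jaw":-1}]' 70
python3 -m inch '[{"x":0,"y":0,"z":0,"wx":0,"wy":0,"wz":0,"jaw":-1},{"x":-1,"y":0,"z":0,"wx":0,"wy":0,"wz":0,"jaw":-1},{"x":-1,"y":0,"z":0,"wx":0,"wy":0,"wz":0,"jaw":-1},{"x":-1,"y":0,"z":0,"wx":0,"wy":0,"wz":0,"jaw":-1},{"x":-1,"y":0,"z":0,"wx":0,"wy":0,"wz":0,"jaw":-1},{"x":-1,"y":0,"z":0,"wx":0,"wy":0,"wz":0,"jaw":-1},{"x":-1,"y":0,"z":0,"wx":0,"wy":0,"wz":0,"jaw":-1},{"x":-0.5,"y":0,"z":0,"wx":0,"wy":0,"wz":0,"jaw":-1},{"x":0,"y":0,"z":0,"wx":0,"wy":0,"wz":0,"jaw":-1},{"x":0,"y":0,"z":0,"wx":0,"wy":0,"wz":0,"jaw":-1}]'
```

```text
time_s: 58.05
position: [0.6144, -0.2751, 0.0596]
tool_rot: [1.0, 0.009, 0.001, 0.001]
wrist_force: [-0.8, 1.1, 6.4]
width: 0.0217
finger_force: 68.7
time_s: 59.05
position: [0.611, -0.276, 0.0597]
tool_rot: [1.0, 0.009, 0.004, 0.002]
wrist_force: [8.7, 1.5, 2.3]
width: 0.0211
finger_force: 68.5
```

```bash
python3 -m inch '[{"x":-1,"y":0,"z":0,"wx":0,"wy":0,"wz":0,"jaw":-1},{"x":-1,"y":0,"z":0,"wx":0,"wy":0,"wz":0,"jaw":-1},{"x":-1,"y":0,"z":0,"wx":0,"wy":0,"wz":0,"jaw":-1},{"x":0,"y":0,"z":0,"wx":0,"wy":0,"wz":0,"jaw":-1},{"x":0,"y":0,"z":0,"wx":0,"wy":0,"wz":0,"jaw":-1},{"x":0,"y":0,"z":0,"wx":0,"wy":0,"wz":0,"jaw":-1},{"x":0,"y":0,"z":0,"wx":0,"wy":0,"wz":0,"jaw":-1},{"x":0,"y":0,"z":0,"wx":0,"wy":0,"wz":0,"jaw":-1},{"x":0,"y":0,"z":0,"wx":0,"wy":0,"wz":0,"jaw":-1},{"x":0,"y":0,"z":0,"wx":0,"wy":0,"wz":0,"jaw":-1}]'
```

```text
time_s: 60.05
position: [0.608, -0.2761, 0.0597]
tool_rot: [1.0, 0.009, 0.004, 0.002]
wrist_force: [7.7, 0.8, 2.5]
width: 0.021
finger_force: 68.6
```

```bash
python3 -m inch '[{"x":2,"y":0,"z":0,"wx":0,"wy":0,"wz":0,"jaw":-1},{"x":0,"y":0,"z":0,"wx":0,"wy":0,"wz":0,"jaw":-1},{"x":0,"y":0,"z":0,"wx":0,"wy":0,"wz":0,"jaw":-0.2},{"x":0,"y":0,"z":0,"wx":0,"wy":0,"wz":0,"jaw":-0.2},{"x":0,"y":0,"z":0,"wx":0,"wy":0,"wz":0,"jaw":-0.2},{"x":0,"y":0,"z":-10,"wx":0,"wy":0,"wz":0,"jaw":-0.2},{"x":0,"y":0,"z":-30,"wx":0,"wy":0,"wz":0,"jaw":-0.2},{"x":0,"y":0,"z":-40,"wx":0,"wy":0,"wz":0,"jaw":0},{"x":0,"y":0,"z":-45,"wx":0,"wy":0,"wz":0,"jaw":0},{"x":0,"y":0,"z":-45,"wx":0,"wy":0,"wz":0,"jaw":0}]'
python3 -m inch '[{"x":-15,"y":-30,"z":-36,"wx":0,"wy":0,"wz":0,"jaw":0},{"x":-15,"y":-30,"z":-36,"wx":0,"wy":0,"wz":0,"jaw":0},{"x":-15,"y":-30,"z":-36,"wx":0,"wy":0,"wz":0,"jaw":0},{"x":-15,"y":-30,"z":-36,"wx":0,"wy":0,"wz":0,"jaw":0},{"x":-15,"y":-30,"z":-20,"wx":0,"wy":0,"wz":0,"jaw":0},{"x":0,"y":0,"z":0,"wx":0,"wy":0,"wz":0,"jaw":0},{"x":0,"y":0,"z":0,"wx":0,"wy":0,"wz":0,"jaw":0},{"x":0,"y":0,"z":0,"wx":0,"wy":0,"wz":0,"jaw":0},{"x":0,"y":0,"z":0,"wx":0,"wy":0,"wz":0,"jaw":0},{"x":0,"y":0,"z":0,"wx":0,"wy":0,"wz":0,"jaw":0}]'
python3 -c "
from h import *
c=snap('wrist','w17')
for k in('red','blue','yellow'): seated(c,k)
t=snap('top','top2'); P=cloud(t);Z=P[...,2]
w=((mask(t,'white')>0)&(Z>.07)&(Z<.12)).astype(np.uint8)
for m,s,ce in blobs(w,60): print('strip',ce.round(),np.median(Z[m]).round(3),fit(P[m]))"
```

```text
time_s: 61.05
position: [0.6051, -0.2746, 0.2296]
tool_rot: [1.0, 0.009, -0.0, -0.0]
wrist_force: [0.6, -1.0, -0.5]
width: 0.0426
finger_force: 0.0
time_s: 62.05
position: [0.528, -0.1269, 0.3904]
tool_rot: [1.0, 0.008, -0.001, -0.0]
wrist_force: [-0.2, -0.2, -0.4]
width: 0.0428
finger_force: 0.0
red 1139 mean [ 0.6231 -0.1726] rect 0.6282 -0.1739 96.2x28.0 deg -174.8 ztop 0.0672 rear/mid/front [np.float64(0.0675), np.float64(0.0639), np.float64(0.0641)]
blue 2178 mean [ 0.6368 -0.062 ] rect 0.6374 -0.0607 96.7x27.9 deg -177.9 ztop 0.067 rear/mid/front [np.float64(0.0669), np.float64(0.0639), np.float64(0.0641)]
yellow 1708 mean [ 0.6035 -0.2747] rect 0.6064 -0.2780 30.6x97.8 deg -178.5 ztop 0.067 rear/mid/front [np.float64(0.0672), np.float64(0.0641), np.float64(0.0637)]
strip [202. 155.] 0.086 mean [0.6131 0.2679] rect 0.6146 0.2767 32.4x92.4 deg 91.9
strip [270. 167.] 0.086 mean [0.5889 0.1119] rect 0.5899 0.1179 33.2x90.9 deg 96.9
```

Yellow moved back 6.2 mm and is now centred and level. Everything is in place and the robot is clear, so I'm handing in.

```bash
python3 -c "
from bench import env
print(env.finish_job())"
```

```text
the job is handed in; nothing more can be done
None
```

I handed the job in at about 62 s: by the last camera measurements both strips are flush in their recesses and all three screwdrivers are level and fully home in their own clips, blades toward the white tabs; no verdict was returned.

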